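# Clear the piled-up paints and pots

### The arm

A 7-joint arm with a two-finger parallel gripper is mounted at the origin on the work surface. World frame = base frame: x ahead of the robot, y to its left, z up, the work surface at z = 0. Lengths are in m, angles in rad, forces in N, time in s.
With the tool pointing down it reaches from about 0.4 to 0.875 m from the base axis. Payload 6.5 kg.
Tool frame: the origin (TCP) lies between the finger pads; the fingertips stand bot.tcp_to_tips ahead of it and the grasp point (between the pads) is the TCP (bot.tcp_to_tips is the distance from the TCP to the fingertips, in m); z points along the fingers, y is the line along which they close (so a half turn about z gives the same grasp; the last joint's range is limited). The gripper opens to 85 mm and grips with 20 to 120 N. Pads are 22 mm wide; open, the fingers measure 114 mm over their backs; the gripper's body (76 mm by 85 mm) begins 54 mm behind the grasp point. The pads swing forward as they close: fully open they stand 13 mm farther back than shut.
Start: joints at [1.17, 0.536, -0.004, 1.538, 0.003, 1.067, -0.071], TCP at [0.214, -0.614, 0.25] pointing down, gripper open.
Joint ranges: [-2.7, 2.7], [-0.37, 2.16], [-1.27, 1.26], [0.24, 2.4], [-1.31, 4.45], [0.19, 1.91], [-2.76, 2.76]. Speed limits (rad/s): [2.39, 2.39, 3.14, 3.14, 3.14, 3.14, 3.14].

### API

Orientations are given as a unit quaternion [w, x, y, z].
In Python, from station import bot gives the robot as it stands.
- The arm moves only by the tool send_rows, never from a script. Its argument "motion" is one flat list of numbers, 7 for each row, row after row: the shift along the tool's x, y, z as a fraction of full scale, then the turn, a rotation vector about the tool's x, y, z as a fraction of full scale, then the opening, from -1 (shut) to 1 (fully open). In form: [tx, ty, tz, wx, wy, wz, gripper, tx, ty, tz, wx, wy, wz, gripper, ...]. A call has 1 to 8 rows; each row shifts and turns the commanded pose from where the row before left it, along the tool's axes as they then stand; what a row does not reach is not made up. Full scale, the value 1, is 120 mm for a shift and 0.1 rad for a turn. A row lasts 1/12 s, in which the tool goes at most 41.7 mm and 7.16 degrees, less where a joint would pass 70% of its speed; a pose out of reach is approached as far as the arm can. A call with a number of a shift or a turn outside -1 to 1 is refused whole. A call with a gripper value outside its range is refused whole. The fingers move at their own pace and stop on an object; "newtons" is the grip in N (left out, the last holds). Time passes only in rows, so rows that do not move let the fingers close. It gives the time, the measured TCP pose, the force, the opening and the grip force at its end, in the units of the state.
- bot.read_state(): the state, without advancing time (a new reading comes with each control period).
- bot.read_camera(name): name is "scene" or "top" or "wrist"; returns a dict with "image" (384x512x3 uint8, blue, green, red), "K" (3x3 intrinsics, pixels), "pose" (4x4, takes a point from camera to world coordinates). Camera axes: x right, y up, looking along -z (the intrinsics and any distortion apply to the point x, -y, -z); pixel columns grow to the right and rows downward; lengths in m; the calibration is good to about 2 mm. A picture is of the moment at which its call begins. There is no depth.
- bot.close_job(): hands the job in; it is judged then, once.
The state is a dict: "time": time; "q": joint angles; "dq": joint speeds; "tau": joint torques, N m; "ee_pos": TCP position; "eef_rot": TCP orientation; "wrist_force": force on the tool from outside, world axes, zero at the start; "wrist_torque": the same for the moment, N m; "grip_width": finger opening in m; "gripper_force": force on a finger pad.
Only numpy, scipy, OpenCV 4.12 (cv2) and the standard library are available. Lean on these libraries where they do the work, as an engineer would, in place of code of your own. Each camera call takes 0.05 s, during which the arm holds its last target. There are 200 camera calls.

### The job

Take the two piles on the studio bench apart: set the blue paint tin in the middle of the blue mat, the red-lidded tub in the middle of the red mat and the green-lidded tub in the middle of the green mat, all right way up. Nest the terracotta pot from the piles right down in the terracotta pot that stands alone, leaving that one where it is; the straight-sided yellow cup will not nest, so set it upright in the middle of the cork mat. Knock nothing over, and let go of everything at the end.

Things in the scene. Friction and masses are not known exactly. Their poses are not given: they have to be found in the camera images.
- paint_tin: Blue closed oblong tin, 66 mm (its x) by 106 mm (its y), 40 mm high, flat top; 0.2 to 0.42 kg. It is the bottom of one pile; the short tub stands on it. Origin: centre of its underside, z up; to be gripped across its 66 mm.
- short_tub: Round white closed tub with a flat red lid, 62 mm across the lid (the top 14 mm), 59 mm across the white body below, 40 mm high; 0.09 to 0.19 kg. Stands on the paint tin, and the terracotta pot or the yellow cup stands on it. Origin: centre of its underside, z up.
- tall_tub: Round white closed tub with a flat green lid, 64 mm across the lid (the top 14 mm), 61 mm across the white body below, 80 mm high; 0.19 to 0.4 kg. It is the bottom of the other pile; the terracotta pot or the yellow cup stands on it. Origin: centre of its underside, z up.
- top_pot: Terracotta pot, open top, 60 mm high: foot 34 mm across, widening to 44 mm at 38 mm height, then a straight collar 52 mm across up to the rim; mouth 46 mm inside. Origin: centre of underside, z up. 0.09 kg. Starts on top of a pile, on the short or the tall tub, underside 80 mm above the work surface. Fully nested, its origin rests 23 to 31 mm above the standing pot's.
- yellow_cup: Yellow straight-sided round cup, open at the top, 50 mm across from foot to rim, 58 mm high; about 0.06 kg. Stands on top of the pile that does not carry the terracotta pot (its underside 80 mm above the work surface). Too wide to enter a pot. Origin: centre of its underside, z up.
- standing_pot: Terracotta pot, open top, 60 mm high: foot 34 mm across, widening to 44 mm at 38 mm height, then a straight collar 52 mm across up to the rim; mouth 46 mm inside. Origin: centre of underside, z up. 0.09 kg. Loose; stands alone on the work surface, empty: the pot to nest the other one in.
- blue_mat: Round blue mat, 132 mm across, 4 mm thick: the place of the paint tin. Lies flat on the work surface, fixed. Origin: centre of its underside, z up; the top is 4 mm above it.
- red_mat: Round red mat, 104 mm across, 4 mm thick: the place of the short, red-lidded tub. Lies flat on the work surface, fixed. Origin: centre of its underside, z up; the top is 4 mm above it.
- green_mat: Round green mat, 104 mm across, 4 mm thick: the place of the tall, green-lidded tub. Lies flat on the work surface, fixed. Origin: centre of its underside, z up; the top is 4 mm above it.
- cork_mat: Round speckled brown cork mat, 104 mm across, 4 mm thick: the place of the yellow cup. Lies flat on the work surface, fixed. Origin: centre of its underside, z up; the top is 4 mm above it.

How it is judged:
By the outcome, as a careful person would: the job done as asked, in the order asked, and still so for the second after the job is handed in, with the robot touching nothing.
It also fails if it takes over 134 s, if anything falls off the work surface, if the arm or the gripper's body presses on something with over 40 N, if the wrist force passes 120 N, or if a joint passes its speed limit or range.

## Working session

There is one attempt and no reset: what is moved stays moved. The work goes in short steps, Python scripts to look and compute and a tool call to move; the robot and the scene stay as the last step left them, time stands still between calls to the robot, and variables do not carry over. Pictures are saved under pics/ and viewed, at most 14 in all, crops included, and the job is handed in when it is done.

Besides the shell and the picture viewer there is one more tool, called after ">>>" by a JSON object that holds its "op" and its "data". send_rows: Moves the arm, as the interface text tells. Its arguments: {"type":"object","properties":{"motion":{"type":"array"},"newtons":{"type":"number"}},"required":["motion"]}

```bash
ls; mkdir -p pics
python3 - <<'E'
from station import bot
import cv2,numpy as np
print(bot.tcp_to_tips); s=bot.read_state(); print(s['time'],s['ee_pos'],s['eef_rot'],s['grip_width'])
a=[]
for n in ("scene","top"):
    c=bot.read_camera(n); cv2.imwrite(f'pics/{n}0.png',c['image']); print(n,c['K'],c['pose'],[k for k in c])
E
```

```text
pics
0.019
0.0 [ 0.21334753 -0.61336031  0.2493956 ] [-8.54001191e-04  9.86015204e-01  1.66653048e-01 -2.21409875e-04] 0.0851559974617878
scene [[383.32703374   0.         250.6446097 ]
 [  0.         383.32703374 185.695388  ]
 [  0.           0.           1.        ]] [[ 0.20384897 -0.53667918  0.81879243  1.22323322]
 [ 0.9789276   0.12207435 -0.16370281 -0.11120558]
 [-0.01209766  0.83490916  0.55025479  0.54110972]
 [ 0.          0.          0.          1.        ]] ['image', 'K', 'pose']
top [[451.78158411   0.         251.48395112]
 [  0.         451.78158411 184.15647824]
 [  0.           0.           1.        ]] [[-0.01464373  0.98317106 -0.18209952  0.32370839]
 [-0.99987864 -0.01536708 -0.00256187  0.01595813]
 [-0.00531709  0.18203991  0.98327677  1.15543808]
 [ 0.          0.          0.          1.        ]] ['image', 'K', 'pose']
```

View pics/scene0.png

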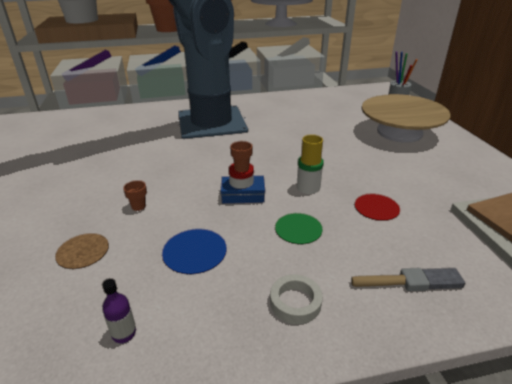

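View pics/top0.png

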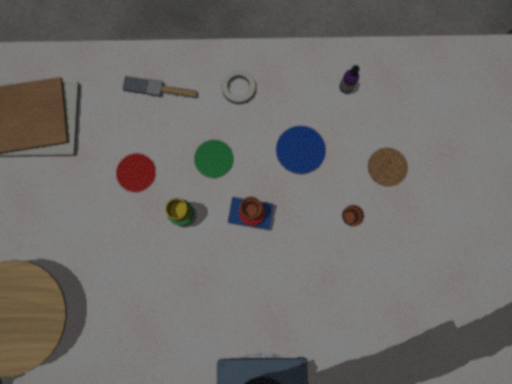

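The overview shows the pot on the red tub on the tin at about (251,210) in the top view. The cup on the green tub is at (180,211) and the standing pot at (352,216). The mats are red (136,172), green (214,158), blue (301,150) and cork (387,167).

```bash
cat > h.py <<'E'
from station import bot
import cv2,numpy as np
from scipy.spatial.transform import Rotation as R
def ray(c,px,z):
    px=np.atleast_2d(px).astype(float); K,T=c['K'],c['pose']
    d=np.c_[(px[:,0]-K[0,2])/K[0,0],-(px[:,1]-K[1,2])/K[1,1],-np.ones(len(px))]@T[:3,:3].T
    return T[:3,3]+d*((z-T[2,3])/d[:,2])[:,None]
def blob(c,lo,hi,near=None,close=0):
    m=cv2.inRange(cv2.cvtColor(c['image'],cv2.COLOR_BGR2HSV),np.array(lo),np.array(hi))
    if close: m=cv2.morphologyEx(m,cv2.MORPH_CLOSE,np.ones((close,close)))
    cs=[k for k in cv2.findContours(m,cv2.RETR_EXTERNAL,cv2.CHAIN_APPROX_NONE)[0] if cv2.contourArea(k)>60]
    if near is None: return max(cs,key=cv2.contourArea)[:,0]
    return min(cs,key=lambda k:np.linalg.norm(k[:,0].mean(0)-near))[:,0]
def rim(c,k,z,r):
    "centre of an upright round thing's top rim: far extreme less r, and middle across"
    p=ray(c,k,z)[:,:2]; n=c['pose'][:2,3]; u=p.mean(0)-n; u/=np.linalg.norm(u); v=np.array([-u[1],u[0]])
    a=p@v; return u*((p@u).max()-r)+v*(a.max()+a.min())/2, a.max()-a.min()
def move(s,xyz,yaw=None):
    "tool-frame shift in mm from the measured pose to xyz, and turn about tool z"
    q=s['eef_rot']; r=R.from_quat([q[1],q[2],q[3],q[0]])
    d=r.inv().apply(np.array(xyz)-s['ee_pos'])*1e3; y=r.as_matrix()[:,1]
    return d.round(1),'closing line deg',np.degrees(np.arctan2(y[1],y[0])).round(1),'z axis',r.as_matrix()[:,2].round(3)
E
python3 - <<'E'
from h import *
c=bot.read_camera('top'); hsv=cv2.cvtColor(c['image'],cv2.COLOR_BGR2HSV)
for n,p in dict(pot=(252,210),tub=(250,222),tin=(237,216),cup=(178,206),lid=(188,218),spot=(352,216),red=(136,172),green=(214,158),blue=(301,150),cork=(387,167)).items(): print(n,hsv[p[1],p[0]])
for n,p,lo,hi in (('red',(136,172),(170,120,60),(180,255,255)),('green',(214,158),(55,120,40),(80,255,255)),('blue',(301,150),(105,150,60),(120,255,255)),('cork',(387,167),(5,60,60),(20,200,255))):
    k=blob(c,lo,hi,p,3); q=ray(c,k,.004)[:,:2]; (a,b),r=cv2.minEnclosingCircle(q.astype(np.float32)); print(n,q.mean(0).round(4),round(a,4),round(b,4),round(r*2,4))
k=blob(c,(0,90,30),(18,255,255),(352,216),3);print('spot',rim(c,k,.06,.026),len(k))
k=blob(c,(18,120,40),(35,255,255),(180,211),3);print('cup',rim(c,k,.138,.025))
k=blob(c,(0,90,30),(14,200,255),(251,208),3);print('pot',rim(c,k,.14,.026))
k=blob(c,(105,150,40),(120,255,255),(251,214),15);r=cv2.minAreaRect((ray(c,k,.04)[:,:2]*1e3).astype(np.float32));print('tin',r)
print(move(bot.read_state(),(0.5,0,.3)))
E
```

```text
pot [  8 146 101]
tub [  2 195 107]
tin [108 166  89]
cup [ 26 185 123]
lid [ 59 121  61]
spot [ 10 157  96]
red [  2 228 103]
green [ 70 175  86]
blue [110 195  98]
cork [ 16 123  89]
red [0.5883 0.3042] 0.591 0.2994 0.0712
green [0.6079 0.1176] 0.608 0.1176 0.098
blue [ 0.628 -0.111] 0.6281 -0.1109 0.125
cork [ 0.578  -0.3365] 0.5783 -0.3361 0.102
spot (array([ 0.44617505, -0.22516683]), np.float64(0.04616689360649345)) 55
cup (array([0.45756474, 0.18882086]), np.float64(0.04805989646512615))
pot (array([0.45596106, 0.01989702]), np.float64(0.05212097147139357))
tin ((450.4665222167969, -15.002742767333984), (25.112932205200195, 58.075096130371094), 74.75975799560547)
(array([ 472.3, -485.3,  -49.8]), 'closing line deg', np.float64(-70.8), 'z axis', array([-0.001,  0.001, -1.   ]))
```

>>> {"op": "send_rows", "data": {"motion": [0.26, -0.22, 0, 0, 0, 0, 1, 0.26, -0.22, 0, 0, 0, 0, 1, 0.26, -0.22, 0, 0, 0, 0, 1, 0.26, -0.22, 0, 0, 0, 0, 1, 0.26, -0.22, 0, 0, 0, 0, 1, 0.26, -0.22, 0, 0, 0, 0, 1, 0.26, -0.22, 0, 0, 0, 0, 1, 0.26, -0.22, 0, 0, 0, 0, 1]}}

```text
time: 0.82
ee_pos: [0.3804, -0.3305, 0.2503]
eef_rot: [0.0, 0.986, 0.167, -0.0]
wrist_force: [0.9, -0.7, -0.5]
grip_width: 0.0851
gripper_force: 0.0
```

>>> {"op": "send_rows", "data": {"motion": [0.26, -0.22, 0, 0, 0, 0, 1, 0.26, -0.22, 0, 0, 0, 0, 1, 0.26, -0.22, 0, 0, 0, 0, 1, 0, 0, 0, 0, 0, 0, 1, 0, 0, 0, 0, 0, 0, 1, 0, 0, 0, 0, 0, 0, 1]}}

```text
time: 1.32
ee_pos: [0.4418, -0.2273, 0.2501]
eef_rot: [0.0, 0.986, 0.167, -0.0]
wrist_force: [0.4, -0.9, 0.6]
grip_width: 0.0856
gripper_force: 0.0
```

Run:
```python
from h import *
c=bot.read_camera('wrist'); cv2.imwrite('pics/w1.png',c['image']); s=bot.read_state(); print(s['time'],s['ee_pos'],s['q'].round(2) if hasattr(s['q'],'round') else s['q'])
print(c['K'],c['pose'].round(4)); print(move(s,(0.456,0.02,.25)))
```

```text
1.3667 [ 0.44149479 -0.22809438  0.25012754] [ 0.54  0.29 -0.19  1.93  0.07  0.94 -0.91]
[[277.09855847   0.         257.4572739 ]
 [  0.         277.09855847 189.07871631]
 [  0.           0.           1.        ]] [[ 3.284e-01  9.059e-01  2.673e-01  5.099e-01]
 [-9.445e-01  3.152e-01  9.220e-02 -2.036e-01]
 [-8.000e-04 -2.828e-01  9.592e-01  3.738e-01]
 [ 0.000e+00  0.000e+00  0.000e+00  1.000e+00]]
(array([  94.8, -229.7,   -0. ]), 'closing line deg', np.float64(-70.9), 'z axis', array([-0.001, -0.001, -1.   ]))
```

View pics/w1.png

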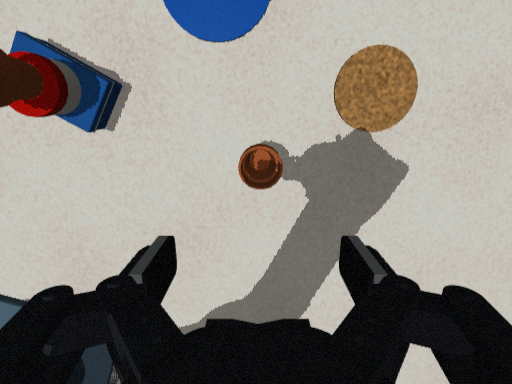

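The wrist view shows the standing pot at about (261,166), the cork mat at (376,88), and the piled pot and tub at the left edge.

Run:
```python
from h import *
c=bot.read_camera('wrist')
k=blob(c,(0,90,30),(18,255,255),(261,166),3);print('spot',rim(c,k,.06,.026),'px',k.min(0),k.max(0))
k=blob(c,(5,60,60),(20,200,255),(376,88),5);q=ray(c,k,.004)[:,:2];print('cork',cv2.minEnclosingCircle(q.astype(np.float32)))
```

```text
spot (array([ 0.44853194, -0.22771833]), np.float64(0.04996770184269106)) px [238 144] [281 188]
cork ((0.5787716507911682, -0.3361589312553406), 0.05241917446255684)
```

>>> {"op": "send_rows", "data": {"motion": [0.11, -0.27, 0, 0, 0, 0, 1, 0.11, -0.27, 0, 0, 0, 0, 1, 0.11, -0.27, 0, 0, 0, 0, 1, 0.11, -0.27, 0, 0, 0, 0, 1, 0.11, -0.27, 0, 0, 0, 0, 1, 0.05, -0.27, 0, 0, 0, 0, 1, 0, 0, 0, 0, 0, 0, 1, 0, 0, 0, 0, 0, 0, 1]}}

```text
time: 2.08
ee_pos: [0.4462, -0.0193, 0.2503]
eef_rot: [0.0, 0.986, 0.167, -0.0]
wrist_force: [-0.1, -1.1, 0.2]
grip_width: 0.0855
gripper_force: 0.0
```

Run:
```python
from h import *
c=bot.read_camera('wrist'); cv2.imwrite('pics/w2.png',c['image']); s=bot.read_state(); print(s['time'],s['ee_pos'])
k=blob(c,(3,60,20),(18,255,255),(256,130),3);print('pot',rim(c,k,.14,.026),'px',k.min(0),k.max(0))
k=blob(c,(105,150,40),(120,255,255),None,3);print(k.min(0),k.max(0))
```

```text
2.1333 [ 0.44630765 -0.0207958   0.25028216]
pot (array([0.45923511, 0.02108097]), np.float64(0.050722197547580616)) px [188 130] [253 192]
[324   0] [433 104]
```

View pics/w2.png

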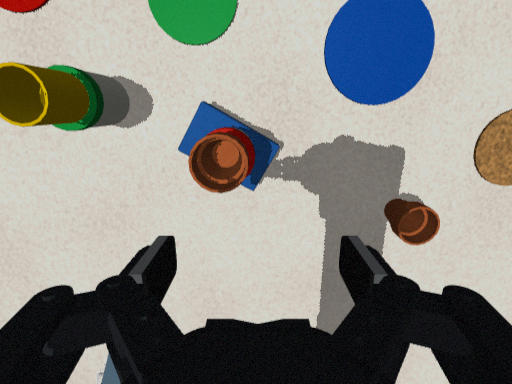

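The piled pot's rim is at about (220,163), with the tin under it, the yellow cup at (22,95), and the blue mat at (380,45).

Run:
```python
from h import *
c=bot.read_camera('wrist'); s=bot.read_state()
p=ray(c,(220,163),.14)[0]; print(p, c['pose'][:3,3])
print(move(s,(.458,.021,.137)), s['ee_pos'])
k=blob(c,(105,150,40),(120,255,255),(380,45),3);q=ray(c,k,.004)[:,:2];print('blue',cv2.minEnclosingCircle(q.astype(np.float32)))
```

```text
[0.46074606 0.01832501 0.14      ] [0.51432861 0.00285762 0.37398475]
(array([ 24.9, -36.4, 113.2]), 'closing line deg', np.float64(-71.0), 'z axis', array([-0.   , -0.001, -1.   ])) [ 0.4463545  -0.02144859  0.25022044]
blue ((0.6281653046607971, -0.11078228056430817), 0.06584758311510086)
```

>>> {"op": "send_rows", "data": {"motion": [0.105, -0.145, 0, 0, 0, 0, 1, 0.105, -0.145, 0, 0, 0, 0, 1, 0, 0, 0.24, 0, 0, 0, 1, 0, 0, 0.24, 0, 0, 0, 1, 0, 0, 0.24, 0, 0, 0, 1, 0, 0, 0.22, 0, 0, 0, 1, 0, 0, 0, 0, 0, 0, 1, 0, 0, 0, 0, 0, 0, 0.4], "newtons": 25}}

```text
time: 2.85
ee_pos: [0.4581, 0.0199, 0.1369]
eef_rot: [0.0, 0.986, 0.165, -0.002]
wrist_force: [-0.4, -0.4, 0.8]
grip_width: 0.0754
gripper_force: 0.0
```

>>> {"op": "send_rows", "data": {"motion": [0, 0, 0, 0, 0, 0, -1, 0, 0, 0, 0, 0, 0, -1, 0, 0, 0, 0, 0, 0, -1, 0, 0, 0, 0, 0, 0, -1, 0, 0, 0, 0, 0, 0, -1, 0, 0, 0, 0, 0, 0, -1]}}

```text
time: 3.35
ee_pos: [0.4603, 0.0212, 0.1393]
eef_rot: [0.001, 0.986, 0.166, 0.002]
wrist_force: [-0.3, -0.7, 7.1]
grip_width: 0.0517
gripper_force: 25.9
```

>>> {"op": "send_rows", "data": {"motion": [0, 0, -0.15, 0, 0, 0, -1, 0, 0, -0.25, 0, 0, 0, -1, 0, 0, -0.3, 0, 0, 0, -1, 0, 0, -0.25, 0, 0, 0, -1, 0, 0, 0, 0, 0, 0, -1]}}

```text
time: 3.77
ee_pos: [0.4624, 0.022, 0.2579]
eef_rot: [0.001, 0.986, 0.167, 0.006]
wrist_force: [1.4, -0.5, -1.0]
grip_width: 0.051
gripper_force: 26.7
```

>>> {"op": "send_rows", "data": {"motion": [-0.1, 0.22, 0, 0, 0, 0, -1, -0.1, 0.28, 0, 0, 0, 0, -1, -0.11, 0.28, 0, 0, 0, 0, -1, -0.11, 0.28, 0, 0, 0, 0, -1, -0.11, 0.28, 0, 0, 0, 0, -1, -0.11, 0.28, 0, 0, 0, 0, -1, -0.1, 0.27, 0, 0, 0, 0, -1, 0, 0, 0, 0, 0, 0, -1]}}

```text
time: 4.43
ee_pos: [0.448, -0.2298, 0.252]
eef_rot: [0.002, 0.987, 0.162, 0.0]
wrist_force: [0.3, -0.3, -1.0]
grip_width: 0.0517
gripper_force: 26.8
```

Run:
```python
from h import *
c=bot.read_camera('wrist'); cv2.imwrite('pics/w3.png',c['image']); s=bot.read_state(); print(s['time'],s['ee_pos'],s['grip_width'],s['wrist_force'])
print(move(s,(.4485,-.2272,.2)))
```

```text
4.4833 [ 0.44849441 -0.22596705  0.25175254] 0.05149249892524116 [ 0.25866725  0.44069447 -0.09428802]
(array([-0.4,  1.1, 51.8]), 'closing line deg', np.float64(-71.2), 'z axis', array([ 0.   , -0.002, -1.   ]))
```

View pics/w3.png

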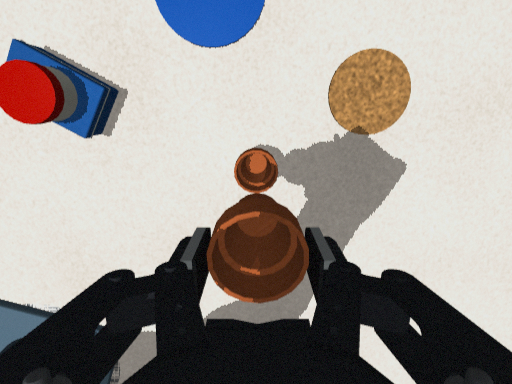

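The held pot sits at about (258,248) between the fingers, and the standing pot is at (256,170). The red tub now stands clear on the tin at upper left.

Run:
```python
from h import *
c=bot.read_camera('wrist'); s=bot.read_state()
m=cv2.inRange(cv2.cvtColor(c['image'],cv2.COLOR_BGR2HSV),np.array((0,90,30)),np.array((18,255,255)))
c2=dict(c);im=c['image'].copy();im[193:]=255;c2['image']=im
k=blob(c2,(0,90,30),(18,255,255),(256,170),3);print('spot',rim(c,k,.06,.026),k.min(0),k.max(0), ray(c,(256,169.5),.06))
im=c['image'].copy();im[:194]=255;c2['image']=im
k=blob(c2,(0,90,30),(18,255,255),(258,250),3);print(k.min(0),k.max(0))
# held rim: widest row, and lowest (near base) extreme
z=s['ee_pos'][2]+.003
print('held rim',rim(c,k,z,.026), ray(c,(258,301),z)[0], s['ee_pos'])
```

```text
spot (array([ 0.45032497, -0.22729815]), np.float64(0.05125835779365101)) [237 150] [281 192] [[ 0.45078326 -0.22349749  0.06      ]]
[206 194] [308 302]
held rim (array([ 0.45004283, -0.22523033]), np.float64(0.050220817931147355)) [ 0.42612172 -0.23374719  0.25468652] [ 0.44899407 -0.22326119  0.25168652]
```

>>> {"op": "send_rows", "data": {"motion": [0, 0, 0.2, 0, 0, 0, -1, 0, 0, 0.25, 0, 0, 0, -1, 0, 0, 0.25, 0, 0, 0, -1, 0, 0, 0.25, 0, 0, 0, -1, 0, 0, 0.2, 0, 0, 0, -1, 0, 0, 0.1, 0, 0, 0, -1, 0, 0, 0.06, 0, 0, 0, -1, 0, 0, 0, 0, 0, 0, -1]}}

```text
time: 5.2
ee_pos: [0.4496, -0.2208, 0.0937]
eef_rot: [-0.0, 0.986, 0.167, -0.0]
wrist_force: [0.7, 0.6, -1.0]
grip_width: 0.0516
gripper_force: 52.5
```

>>> {"op": "send_rows", "data": {"motion": [0, 0, 0.03, 0, 0, 0, -1, 0, 0, 0.02, 0, 0, 0, -1, 0, 0, 0, 0, 0, 0, -1]}}

```text
time: 5.45
ee_pos: [0.4524, -0.2225, 0.0913]
eef_rot: [0.002, 0.986, 0.167, 0.003]
wrist_force: [-1.2, -1.7, 16.5]
grip_width: 0.0518
gripper_force: 53.9
```

>>> {"op": "send_rows", "data": {"motion": [0, 0, 0, 0, 0, 0, 0.3, 0, 0, 0, 0, 0, 0, 0.6, 0, 0, 0, 0, 0, 0, 0.9, 0, 0, 0, 0, 0, 0, 1, 0, 0, -0.1, 0, 0, 0, 1, 0, 0, -0.2, 0, 0, 0, 1, 0, 0, -0.33, 0, 0, 0, 1, 0, 0, -0.33, 0, 0, 0, 1]}}

```text
time: 6.12
ee_pos: [0.4482, -0.2211, 0.2039]
eef_rot: [-0.001, 0.986, 0.167, -0.001]
wrist_force: [1.7, 0.2, -0.1]
grip_width: 0.0859
gripper_force: 0.0
```

>>> {"op": "send_rows", "data": {"motion": [0, 0, -0.3, 0, 0, 0, 1, 0, 0, -0.1, 0, 0, 0, 1, 0, 0, 0, 0, 0, 0, 1]}}

```text
time: 6.37
ee_pos: [0.4514, -0.2225, 0.2551]
eef_rot: [0.002, 0.986, 0.167, 0.003]
wrist_force: [-0.1, -0.4, -0.1]
grip_width: 0.0857
gripper_force: 0.0
```

Run:
```python
from h import *
a=bot.read_camera('wrist'); b=bot.read_camera('scene'); s=bot.read_state()
im=np.hstack([cv2.resize(a['image'][100:250,150:350],(533,400)),cv2.resize(b['image'][160:240,80:180],(0,0),fx=5,fy=5)[:, :260]])
cv2.imwrite('pics/n1.png',im)
# pot stack height via scene: top of terracotta blob
k=blob(b,(0,90,30),(18,255,255),(137,190),3); print(k.min(0),k.max(0))
k2=blob(a,(0,90,30),(18,255,255),(256,170),3)
for z in (.083,.087,.091): print(z,rim(a,k2,z,.026),rim(b,k,z,.026))
print(move(s,(.451,.02,.25)),s['ee_pos'])
```

```text
[120 168] [147 210]
0.083 (array([ 0.44199879, -0.23225239]), np.float64(0.05509913800328392)) (array([ 0.43192767, -0.23219341]), np.float64(0.05200806604728608))
0.087 (array([ 0.4433562 , -0.23166037]), np.float64(0.05435524460592883)) (array([ 0.43906146, -0.23110311]), np.float64(0.051553955914556804))
0.091 (array([ 0.44471361, -0.23106836]), np.float64(0.05361135120857374)) (array([ 0.44619525, -0.23001282]), np.float64(0.05109984578182741))
(array([  81.1, -227.7,    1.3]), 'closing line deg', np.float64(-70.8), 'z axis', array([ 0., -0., -1.])) [ 0.44917814 -0.22171373  0.25137045]
```

View pics/n1.png

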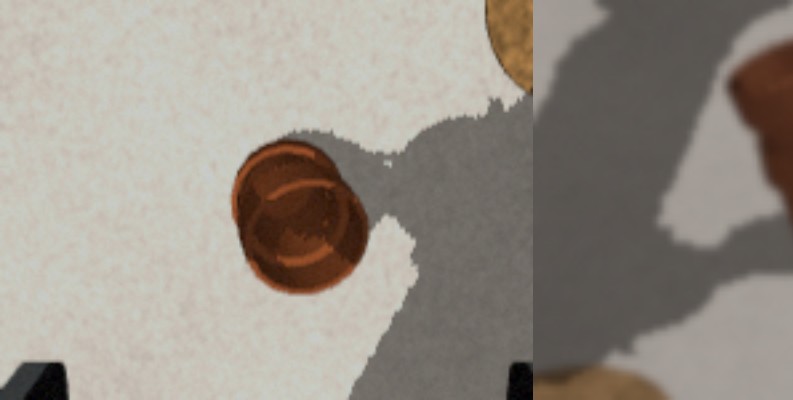

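The upper pot looks tilted in the lower one: its rim is displaced to the lower right in the wrist view. I'll take a closer scene crop.

Run:
```python
from h import *
b=bot.read_camera('scene'); t=bot.read_camera('top')
cv2.imwrite('pics/n2.png',np.hstack([cv2.resize(b['image'][155:220,100:170],(0,0),fx=6,fy=6,interpolation=2),cv2.resize(t['image'][186:251,320:380],(0,0),fx=6,fy=6,interpolation=2)]))
```

```text
(no output)
```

View pics/n2.png

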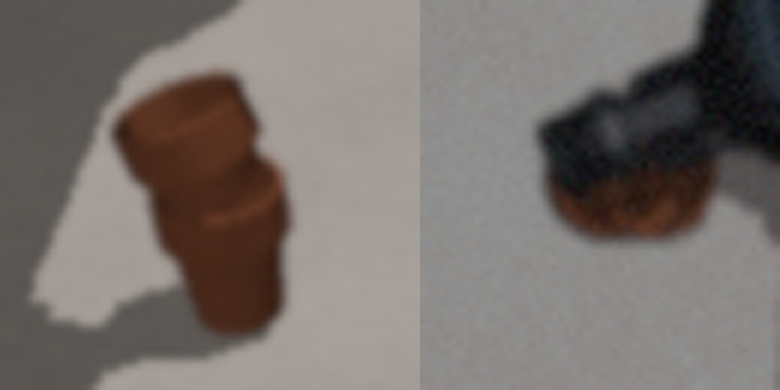

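The scene crop shows the upper pot leaning about 20 degrees toward -x/-y inside the standing one. I'll regrip it along the lean to right it.

Run:
```python
from h import *
c=bot.read_camera('wrist'); s=bot.read_state(); print(s['ee_pos'],s['q'])
sc=lambda x,y:(150+x*200/533,100+y*150/400)
for z in (.08,.085,.09): print(z,ray(c,sc(303,237),z)[0])
print('low rim',ray(c,[sc(292,140),sc(233,200)],.06))
b=bot.read_camera('scene'); f=lambda x,y:(100+x/6,155+y/6)
# scene: lower pot foot centre at z~0; lower rim right extreme; upper rim centre
print('foot front',ray(b,f(243,328),0)[0],'foot ctr',ray(b,[f(200,310),f(280,315)],0)[:, :2])
for z in (.08,.085,.09): print(ray(b,f(178,105),z)[0])
```

```text
[ 0.44844544 -0.22137601  0.24992562] [ 0.53799524  0.2932944  -0.20231425  1.91707125  0.07157417  0.9412186
 -0.93414994]
0.08 [ 0.43683984 -0.23209983  0.08      ]
0.085 [ 0.43820058 -0.23151719  0.085     ]
0.09 [ 0.43956131 -0.23093454  0.09      ]
low rim [[ 0.4704592  -0.2155905   0.06      ]
 [ 0.4371976  -0.19995343  0.06      ]]
foot front [ 0.46096438 -0.22432086  0.        ] foot ctr [[ 0.4449432  -0.24146138]
 [ 0.45538654 -0.21021895]]
[ 0.42018119 -0.23683311  0.08      ]
[ 0.42888901 -0.23547088  0.085     ]
[ 0.43759683 -0.23410865  0.09      ]
```

>>> {"op": "send_rows", "data": {"motion": [-0.026, 0.032, 0, 0, 0, -1, 1, 0, 0, 0, 0, 0, -1, 1, 0, 0, 0, 0, 0, -1, 1, 0, 0, 0, 0, 0, -1, 1, 0, 0, 0, 0, 0, -1, 1, 0, 0, 0, 0, 0, -1, 1, 0, 0, 0, 0, 0, -1, 1, 0, 0, 0, 0, 0, -1, 1]}}

```text
time: 7.33
ee_pos: [0.4472, -0.2262, 0.2503]
eef_rot: [-0.001, 0.842, 0.54, -0.001]
wrist_force: [-0.3, 0.6, -0.1]
grip_width: 0.0854
gripper_force: 0.0
```

>>> {"op": "send_rows", "data": {"motion": [0, 0, 0, 0, 0, -1, 1, 0, 0, 0, 0, 0, -1, 1, 0, 0, 0, 0, 0, -1, 1, 0, 0, 0, 0, 0, -1, 1, 0, 0, 0, 0, 0, -1, 1, 0, 0, 0, 0, 0, -1, 1, 0, 0, 0, 0, 0, -1, 1, 0, 0, 0, 0, 0, -1, 1]}}

```text
time: 8.0
ee_pos: [0.4472, -0.2262, 0.2504]
eef_rot: [-0.001, 0.565, 0.825, 0.0]
wrist_force: [0.0, -0.7, -0.2]
grip_width: 0.0852
gripper_force: 0.0
```

>>> {"op": "send_rows", "data": {"motion": [0, 0, 0, 0, 0, -1, 1, 0, 0, 0, 0, 0, -1, 1, 0, 0, 0, 0, 0, -0.5, 1, 0, 0, 0, 0, 0, 0, 1, 0, 0, 0, 0, 0, 0, 1]}}

```text
time: 8.42
ee_pos: [0.4474, -0.2263, 0.2507]
eef_rot: [-0.001, 0.461, 0.887, 0.0]
wrist_force: [0.3, 0.1, -0.2]
grip_width: 0.0858
gripper_force: 0.0
```

Run:
```python
from h import *
c=bot.read_camera('wrist'); s=bot.read_state(); print(s['ee_pos'],s['q'][6]); print(move(s,(.446,-.226,.088)))
cv2.imwrite('pics/n3.png',cv2.resize(c['image'],(768,576))); print(c['pose'].round(4))
```

```text
[ 0.44744536 -0.2263464   0.25085725] 0.8069456087800223
(array([  0.9,  -0.9, 162.9]), 'closing line deg', np.float64(35.1), 'z axis', array([-0.001,  0.001, -1.   ]))
[[ 8.185e-01 -5.517e-01 -1.600e-01  4.067e-01]
 [ 5.745e-01  7.859e-01  2.289e-01 -1.677e-01]
 [-5.000e-04 -2.792e-01  9.602e-01  3.745e-01]
 [ 0.000e+00  0.000e+00  0.000e+00  1.000e+00]]
```

View pics/n3.png

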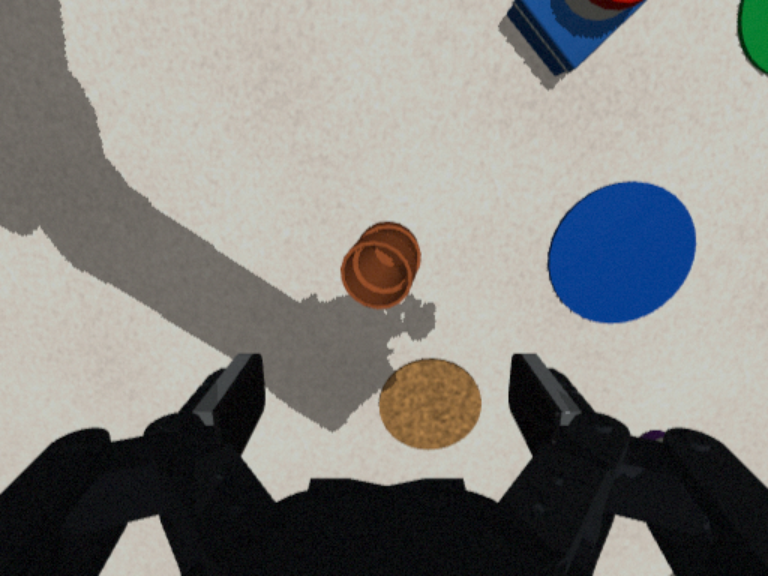

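The upper rim is at about (251,183) and the lower rim at (257,171) in full-resolution wrist pixels.

Run:
```python
from h import *
c=bot.read_camera('wrist'); s=bot.read_state()
lo=ray(c,(257.3,170.7),.06)[0]; up=ray(c,(251.3,182.7),.09)[0]; d=up-lo
print(lo,up,np.degrees(np.arctan2(d[1],d[0]))); print(s['ee_pos'],move(s,lo))
```

```text
[ 0.44641541 -0.22475823  0.06      ] [ 0.44490437 -0.23365646  0.09      ] -99.63764253053266
[ 0.44753807 -0.2263262   0.25101868] (array([  1.8,   0. , 191. ]), 'closing line deg', np.float64(35.1), 'z axis', array([-0.001,  0.001, -1.   ]))
```

>>> {"op": "send_rows", "data": {"motion": [0.01, 0, 0.25, 0, 0, 0, 1, 0, 0, 0.3, 0, 0, 0, 1, 0, 0, 0.3, 0, 0, 0, 1, 0, 0, 0.3, 0, 0, 0, 1, 0, 0, 0.21, 0, 0, 0, 1, 0, 0, 0, 0, 0, 0, 0.8, 0, 0, 0, 0, 0, 0, 0.65, 0, 0, 0, 0, 0, 0, 0.5], "newtons": 20}}

```text
time: 9.18
ee_pos: [0.4481, -0.2258, 0.0896]
eef_rot: [0.001, 0.46, 0.888, 0.0]
wrist_force: [0.8, -0.2, 0.3]
grip_width: 0.0639
gripper_force: 0.1
```

>>> {"op": "send_rows", "data": {"motion": [0, 0, 0, 0, 0, 0, 0.4, 0, 0, 0, 0, 0, 0, 0.3, 0, 0, 0, 0, 0, 0, 0.2, 0, 0, 0, 0, 0, 0, 0.1, 0, 0, 0, 0, 0, 0, -0.2, 0, 0, 0, 0, 0, 0, -1, 0, 0, 0, 0, 0, 0, -1]}}

```text
time: 9.77
ee_pos: [0.4484, -0.2263, 0.0897]
eef_rot: [0.002, 0.461, 0.888, -0.0]
wrist_force: [0.3, -0.2, 7.1]
grip_width: 0.0529
gripper_force: 20.1
```

>>> {"op": "send_rows", "data": {"motion": [0, 0, 0.02, 0, 0, 0, -1, 0, 0, 0.02, 0, 0, 0, -1, 0, 0, 0, 0, 0, 0, -1]}}

```text
time: 10.02
ee_pos: [0.4506, -0.227, 0.0864]
eef_rot: [0.004, 0.461, 0.888, 0.0]
wrist_force: [-0.7, -0.6, 19.1]
grip_width: 0.0525
gripper_force: 17.1
```

Run:
```python
from h import *
b=bot.read_camera('scene'); w=bot.read_camera('wrist'); s=bot.read_state(); print(s['ee_pos'],s['wrist_force'])
cv2.imwrite('pics/n4.png',np.hstack([cv2.resize(b['image'][145:220,90:180],(0,0),fx=5,fy=5,interpolation=2),cv2.resize(w['image'][120:345,150:360],(0,0),fx=375/225,fy=375/225)]))
```

```text
[ 0.45040304 -0.22688385  0.08639378] [-0.20673222 -0.78508666 18.31412956]
```

View pics/n4.png

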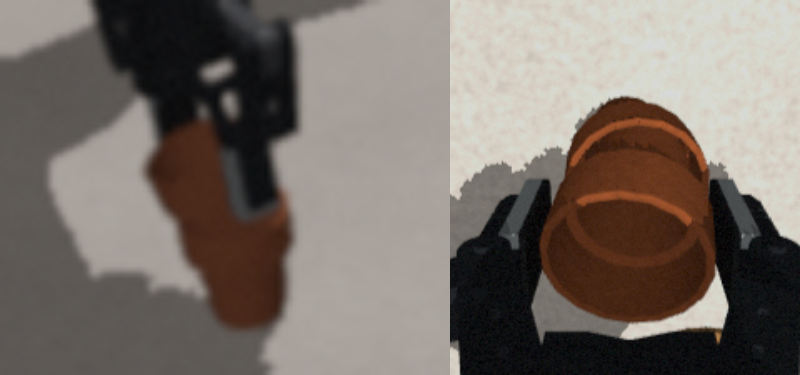

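The pot still leans about the closing axis, toward -x of the tool. I'll lift it out, level it with the tool and re-enter.

>>> {"op": "send_rows", "data": {"motion": [0, 0, -0.08, 0, 0, 0, -1, 0, 0, -0.12, 0, 0, 0, -1, 0, 0, -0.25, 0, 0, 0, -1, 0, 0, -0.3, 0, 0, 0, -1, 0, 0, -0.3, 0, 0, 0, -1, 0, 0, -0.2, 0, 0, 0, -1, 0, 0, -0.05, 0, 0, 0, -1, 0, 0, 0, 0, 0, 0, -1], "newtons": 30}}

```text
time: 10.78
ee_pos: [0.4479, -0.2259, 0.2414]
eef_rot: [0.002, 0.461, 0.888, -0.0]
wrist_force: [-0.3, -0.2, -1.7]
grip_width: 0.0513
gripper_force: 31.1
```

Run:
```python
from h import *
b=bot.read_camera('scene'); w=bot.read_camera('wrist'); s=bot.read_state(); print(s['ee_pos'],s['grip_width'],s['wrist_force'])
cv2.imwrite('pics/n5.png',np.hstack([cv2.resize(b['image'][90:220,70:180],(0,0),fx=3,fy=3,interpolation=2),cv2.resize(w['image'][110:345,130:380],(0,0),fx=390/235,fy=390/235)]))
```

```text
[ 0.44614372 -0.22534133  0.23855305] 0.05173334833816345 [-0.00492473  0.06035607 -1.05462565]
```

View pics/n5.png

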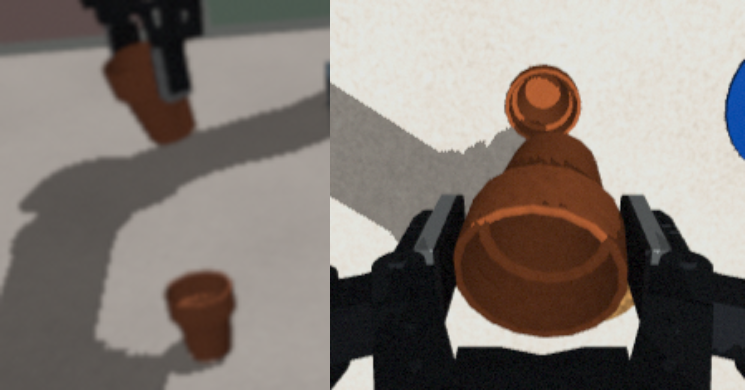

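Run:
```python
from h import *
from scipy.optimize import fsolve
b=bot.read_camera('scene'); w=bot.read_camera('wrist'); s=bot.read_state(); q=s['eef_rot']
T=R.from_quat([q[1],q[2],q[3],q[0]]).as_matrix(); p0=s['ee_pos']
def proj(c,P):
    p=(np.atleast_2d(P)-c['pose'][:3,3])@c['pose'][:3,:3]; return np.c_[c['K'][0,0]*p[:,0]/-p[:,2]+c['K'][0,2], c['K'][1,2]-c['K'][1,1]*p[:,1]/-p[:,2]]
def pts(cx,cz,th):
    t=np.radians(th); C=np.array([cx,0,-cz])/1e3; a=np.array([-np.sin(t),0,-np.cos(t)]); e=np.array([np.cos(t),0,-np.sin(t)])
    return [p0+T@v for v in (C-.026*e,C+.026*e,C-.06*a+.017*e,C-.06*a,C)]
f=lambda v:proj(w,pts(*v)[:3])[:,1]-[311.8,233.5,189.5]
v=fsolve(f,[-5,5,12]); print(v, f(v))
for th in (5,10,15,20,25): print(th,proj(w,pts(-6,6,th)).round(0).tolist(),'scene foot,rim',proj(b,pts(-6,6,th)[3:]).round(1).tolist())
```

```text
[-8.58013847  4.18420542 11.26055973] [-2.84217094e-13 -5.68434189e-13 -8.52651283e-13]
5 [[257.0, 315.0], [257.0, 227.0], [257.0, 194.0], [257.0, 217.0], [257.0, 274.0]] scene foot,rim [[125.3, 136.3], [117.4, 110.5]]
10 [[257.0, 311.0], [257.0, 229.0], [257.0, 188.0], [257.0, 210.0], [257.0, 274.0]] scene foot,rim [[127.4, 135.2], [117.4, 110.5]]
15 [[257.0, 307.0], [257.0, 232.0], [257.0, 182.0], [257.0, 204.0], [257.0, 274.0]] scene foot,rim [[129.4, 133.9], [117.4, 110.5]]
20 [[257.0, 304.0], [257.0, 236.0], [257.0, 176.0], [257.0, 198.0], [257.0, 274.0]] scene foot,rim [[131.3, 132.5], [117.4, 110.5]]
25 [[257.0, 300.0], [257.0, 240.0], [257.0, 171.0], [257.0, 191.0], [257.0, 274.0]] scene foot,rim [[133.1, 130.9], [117.4, 110.5]]
```

>>> {"op": "send_rows", "data": {"motion": [0.06, 0, 0, 0, -1, 0, -1, 0, 0, 0, 0, -1, 0, -1, 0, 0, 0, 0, 0, 0, -1, 0, 0, 0, 0, 0, 0, -1, 0, 0, 0, 0, 0, 0, -1]}}

```text
time: 11.4
ee_pos: [0.4429, -0.2199, 0.239]
eef_rot: [0.087, 0.458, 0.883, -0.046]
wrist_force: [0.4, -0.1, -1.1]
grip_width: 0.0518
gripper_force: 31.1
```

Run:
```python
from h import *
b=bot.read_camera('scene'); w=bot.read_camera('wrist'); s=bot.read_state(); print(s['ee_pos'],s['grip_width'],s['eef_rot'])
cv2.imwrite('pics/n6.png',np.hstack([cv2.resize(b['image'][90:220,70:180],(0,0),fx=3,fy=3,interpolation=2),cv2.resize(w['image'][110:345,130:380],(0,0),fx=390/235,fy=390/235)]))
```

```text
[ 0.44340663 -0.22041717  0.2393096 ] 0.0513782357853447 [ 0.08802151  0.45871128  0.88304179 -0.04553438]
```

View pics/n6.png

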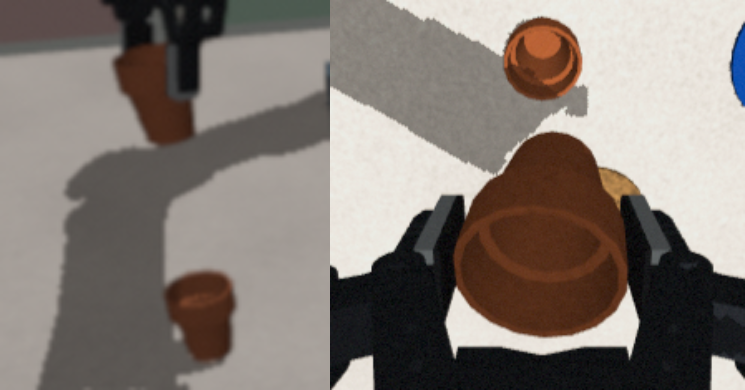

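Run:
```python
from h import *
w=bot.read_camera('wrist'); s=bot.read_state(); q=s['eef_rot']; r=R.from_quat([q[1],q[2],q[3],q[0]])
k=blob(w,(0,90,30),(18,255,255),(258,145),3); print(k.min(0),k.max(0))
lo=np.r_[rim(w,k,.06,.026)[0],.06]; lo2=ray(w,(257.7,144.9),.06)[0]
ax=s['ee_pos']+r.apply([-.0086,0,-.0042]); print(s['ee_pos'],lo,lo2,ax)
d=(lo+lo2)/2-ax; d[2]=0; print('horiz world mm',d*1e3,'tool',r.inv().apply(d)*1e3,'down 100 in tool',r.inv().apply([0,0,-100]), r.as_euler('xyz',True))
# tilt check
from scipy.optimize import fsolve
def proj(c,P):
    p=(np.atleast_2d(P)-c['pose'][:3,3])@c['pose'][:3,:3]; return np.c_[c['K'][0,0]*p[:,0]/-p[:,2]+c['K'][0,2], c['K'][1,2]-c['K'][1,1]*p[:,1]/-p[:,2]]
```

```text
[235 120] [281 169]
[ 0.44336791 -0.2204528   0.23934018] [ 0.44667249 -0.22345513  0.06      ] [ 0.44513025 -0.22177203  0.06      ] [ 0.44773612 -0.22667348  0.24515583]
horiz world mm [-1.8347537   4.05989949  0.        ] tool [ 4.29055926  0.83287272 -0.86401922] down 100 in tool [ 1.97485261e+01 -3.83225053e-02  9.80305781e+01] [179.97760171  11.38994235 125.08919436]
```

>>> {"op": "send_rows", "data": {"motion": [0.025, 0.005, 0, 0, 0, 0, -1, 0.043, 0, 0.214, 0, 0, 0, -1, 0.0576, 0, 0.286, 0, 0, 0, -1, 0.0576, 0, 0.286, 0, 0, 0, -1, 0.0411, 0, 0.204, 0, 0, 0, -1, 0.0165, 0, 0.082, 0, 0, 0, -1, 0.0165, 0, 0.082, 0, 0, 0, -1, 0, 0, 0, 0, 0, 0, -1]}}

```text
time: 12.22
ee_pos: [0.4409, -0.2167, 0.0957]
eef_rot: [0.087, 0.458, 0.883, -0.046]
wrist_force: [0.6, -0.1, -0.6]
grip_width: 0.0507
gripper_force: 31.3
```

>>> {"op": "send_rows", "data": {"motion": [0.008, 0, 0.041, 0, 0, 0, -1, 0.005, 0, 0.025, 0, 0, 0, -1, 0, 0, 0, 0, 0, 0, -1]}}

```text
time: 12.47
ee_pos: [0.4419, -0.2173, 0.0895]
eef_rot: [0.089, 0.458, 0.883, -0.046]
wrist_force: [0.7, 0.8, -0.4]
grip_width: 0.0506
gripper_force: 31.2
```

>>> {"op": "send_rows", "data": {"motion": [0.004, 0, 0.02, 0, 0, 0, -1, 0.004, 0, 0.02, 0, 0, 0, -1, 0, 0, 0, 0, 0, 0, -1]}}

```text
time: 12.72
ee_pos: [0.4443, -0.2178, 0.0862]
eef_rot: [0.091, 0.458, 0.883, -0.046]
wrist_force: [-0.9, 0.4, 10.6]
grip_width: 0.0505
gripper_force: 29.1
```

>>> {"op": "send_rows", "data": {"motion": [0.013, 0, 0.01, 0, 0, 0, -1, -0.02, 0, 0.01, 0, 0, 0, -1, 0.01, 0.015, 0, 0, 0, 0, -1, 0, -0.03, 0, 0, 0, 0, -1, 0, 0.015, 0, 0, 0, 0, -1, 0, 0, 0, 0, 0, 0, -1]}}

```text
time: 13.22
ee_pos: [0.4457, -0.2186, 0.085]
eef_rot: [0.093, 0.458, 0.883, -0.046]
wrist_force: [1.1, -1.6, 16.8]
grip_width: 0.0501
gripper_force: 29.0
```

Run:
```python
from h import *
b=bot.read_camera('scene'); w=bot.read_camera('wrist'); s=bot.read_state(); print(s['ee_pos'],s['wrist_force'],s['eef_rot'])
cv2.imwrite('pics/n7.png',np.hstack([cv2.resize(b['image'][145:220,90:180],(0,0),fx=5,fy=5,interpolation=2),cv2.resize(w['image'][90:345,150:360],(0,0),fx=375/255,fy=375/255)]))
```

```text
[ 0.44562464 -0.21859129  0.08499354] [-0.86032112 -1.30042356 15.64898144] [ 0.09259032  0.45803885  0.88292259 -0.04555367]
```

View pics/n7.png

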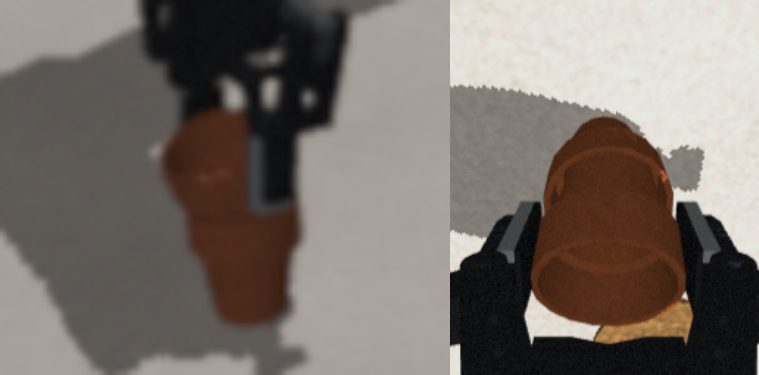

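The pot now looks close to coaxial, with the collars nearly in line. I'll check the offset before releasing.

Run:
```python
from h import *
from scipy.optimize import least_squares
w=bot.read_camera('wrist'); s=bot.read_state(); q=s['eef_rot']; r=R.from_quat([q[1],q[2],q[3],q[0]]); t=r.as_matrix()[:,0]; t[2]=0; t/=np.linalg.norm(t)
far_lo=ray(w,(257.5,190),.06)[0]; print('lower c',far_lo-.026*t)
for z in (.085,.09,.095):
    a,b=ray(w,[(257.5,253),(257.5,311)],z); print(z,'upper c',(a+b)/2,np.linalg.norm(a-b))
# upper rim edges with tilt: solve centre along t and tilt for rim height z
print('ax by tool',s['ee_pos']+r.apply([-.0086,0,-.0042]), 't',t)
```

```text
lower c [ 0.44691882 -0.21963448  0.06      ]
0.085 upper c [ 0.45690371 -0.23395898  0.085     ] 0.04275225928505505
0.09 upper c [ 0.45379086 -0.22958049  0.09      ] 0.04074363122218648
0.095 upper c [ 0.45067802 -0.22520201  0.095     ] 0.038735003159317855
ax by tool [ 0.44995856 -0.22479831  0.09087149] t [-0.57538339  0.81788383  0.        ]
```

The pot rotated in the grip while descending: the rim ellipse narrowed, so it is leaning again because the foot was off-centre. I'll lift it out, stand it on free bench to level it, and regrip it cleanly.

>>> {"op": "send_rows", "data": {"motion": [-0.02, 0, -0.1, 0, 0, 0, -1, -0.04, 0, -0.2, 0, 0, 0, -1, -0.057, 0, -0.286, 0, 0, 0, -1, -0.057, 0, -0.286, 0, 0, 0, -1, 0, 0, 0, 0, -1, 0, -1, 0, 0, 0, 0, -1, 0, -1, 0, 0, 0, 0, 0, 0, -1, 0, 0, 0, 0, 0, 0, -1]}}

```text
time: 14.03
ee_pos: [0.4409, -0.2169, 0.1886]
eef_rot: [0.165, 0.451, 0.873, -0.088]
wrist_force: [-0.6, -0.1, -0.9]
grip_width: 0.0503
gripper_force: 31.9
```

Run:
```python
from h import *
w=bot.read_camera('wrist'); s=bot.read_state(); q=s['eef_rot']; r=R.from_quat([q[1],q[2],q[3],q[0]]); print(s['ee_pos'],r.as_euler('xyz',True),s['grip_width'])
I=r.inv().apply
print('to (.5,-.13,same)',I(np.array([.5,-.13,s['ee_pos'][2]])-s['ee_pos'])/.12,'down10',I([0,0,-.01])/.12)
k=blob(w,(0,90,20),(18,255,255),(257,260),3); print(k.min(0),k.max(0))
k=blob(w,(0,90,30),(18,255,255),(257,130),3); print(k.min(0),k.max(0),rim(w,k,.06,.026))
cv2.imwrite('pics/n8.png',np.hstack([cv2.resize(bot.read_camera('scene')['image'][90:220,70:180],(0,0),fx=3,fy=3),cv2.resize(w['image'][80:345,130:380],(0,0),fx=390/265,fy=390/265)]))
```

```text
[ 0.44143855 -0.21739077  0.18871132] [-179.75487463   21.48460377  125.2736456 ] 0.05033490947007459
to (.5,-.13,same) [ 0.29100275  0.81847224 -0.1180414 ] down10 [0.03052093 0.00033175 0.07754229]
[205 184] [325 311]
[230 104] [287 170] (array([ 0.44627192, -0.22309806]), np.float64(0.050752266925261164))
```

>>> {"op": "send_rows", "data": {"motion": [0.097, 0.273, -0.039, 0, 0, 0, -1, 0.097, 0.273, -0.039, 0, 0, 0, -1, 0.097, 0.273, -0.039, 0, 0, 0, -1, 0.092, 0, 0.233, 0, 0, 0, -1, 0.092, 0, 0.233, 0, 0, 0, -1, 0.092, 0, 0.233, 0, 0, 0, -1, 0.061, 0, 0.155, 0, 0, 0, -1, 0, 0, 0, 0, 0, 0, -1]}}

```text
time: 14.8
ee_pos: [0.4979, -0.131, 0.0744]
eef_rot: [0.162, 0.453, 0.872, -0.089]
wrist_force: [-0.8, -0.1, -0.9]
grip_width: 0.0501
gripper_force: 31.9
```

>>> {"op": "send_rows", "data": {"motion": [0.02, 0, 0.05, 0, 0, 0, -1, 0.0155, 0, 0.039, 0, 0, 0, -1, 0, 0, 0, 0, 0, 0, -1]}}

```text
time: 15.05
ee_pos: [0.5003, -0.1312, 0.0669]
eef_rot: [0.165, 0.453, 0.872, -0.088]
wrist_force: [0.9, 0.1, -1.3]
grip_width: 0.0502
gripper_force: 31.9
```

>>> {"op": "send_rows", "data": {"motion": [0.015, 0, 0.038, 0, 0, 0, -1, 0.0125, 0, 0.031, 0, 0, 0, -1, 0, 0, 0, 0, 0, 0, -1]}}

```text
time: 15.3
ee_pos: [0.4999, -0.1309, 0.0578]
eef_rot: [0.166, 0.453, 0.872, -0.088]
wrist_force: [-0.1, 0.6, -1.6]
grip_width: 0.0504
gripper_force: 31.9
```

>>> {"op": "send_rows", "data": {"motion": [0.009, 0, 0.023, 0, 0, 0, -1, 0.006, 0, 0.015, 0, 0, 0, -1, 0, 0, 0, 0, 0, 0, -1]}}

```text
time: 15.55
ee_pos: [0.4998, -0.1308, 0.0529]
eef_rot: [0.165, 0.453, 0.872, -0.088]
wrist_force: [-0.8, -0.7, -1.5]
grip_width: 0.0502
gripper_force: 31.9
```

>>> {"op": "send_rows", "data": {"motion": [0.007, 0, 0.018, 0, 0, 0, -1, 0.006, 0, 0.015, 0, 0, 0, -1, 0, 0, 0, 0, 0, 0, -1]}}

```text
time: 15.8
ee_pos: [0.5, -0.1308, 0.0488]
eef_rot: [0.166, 0.453, 0.872, -0.088]
wrist_force: [-0.4, 0.9, -0.4]
grip_width: 0.0503
gripper_force: 32.0
```

>>> {"op": "send_rows", "data": {"motion": [0, 0, 0, 0, 0, 0, 0.3, 0, 0, 0, 0, 0, 0, 0.6, 0, 0, 0, 0, 0, 0, 1, 0, 0, 0, 0, 0, 0, 1, 0, 0, -0.15, 0, 0, 0, 1, 0, 0, -0.3, 0, 0, 0, 1, 0, 0, -0.34, 0, 0, 0, 1, 0, 0, -0.34, 0, 0, 0, 1]}}

```text
time: 16.47
ee_pos: [0.4702, -0.0892, 0.1757]
eef_rot: [0.164, 0.453, 0.872, -0.088]
wrist_force: [0.5, -0.7, 0.2]
grip_width: 0.0855
gripper_force: 0.0
```

>>> {"op": "send_rows", "data": {"motion": [0, 0, -0.34, 0, 1, 0, 1, 0, 0, -0.15, 0, 1, 0, 1, 0, 0, 0, 0, 1, 0, 1, 0, 0, 0, 0, 0.75, 0, 1, 0, 0, 0, 0, 0, 0, 1, 0, 0, 0, 0, 0, 0, 1]}}

```text
time: 16.97
ee_pos: [0.4633, -0.0818, 0.2124]
eef_rot: [0.025, 0.465, 0.885, -0.018]
wrist_force: [-0.8, 1.2, -1.3]
grip_width: 0.0854
gripper_force: 0.0
```

Run:
```python
from h import *
w=bot.read_camera('wrist'); s=bot.read_state(); print(s['ee_pos'],s['eef_rot'])
m=cv2.inRange(cv2.cvtColor(w['image'],cv2.COLOR_BGR2HSV),(0,90,30),(18,255,255))
for k in cv2.findContours(m,0,1)[0]:
    if cv2.contourArea(k)>200: k=k[:,0]; print(k.min(0),k.max(0),rim(w,k,.06,.026))
print(move(s,(.5,-.13,.05)))
cv2.imwrite('pics/n9.png',np.hstack([w['image'],cv2.resize(bot.read_camera('scene')['image'][150:230,100:200],(0,0),fx=2.8,fy=4.8)]))
```

```text
[ 0.46272894 -0.08084146  0.21221799] [ 0.02450647  0.463853    0.88537668 -0.01865363]
[194 305] [258 330] (array([ 0.53930302, -0.26204239]), np.float64(0.07940099841072196))
[172 226] [202 279] (array([ 0.45090635, -0.22147319]), np.float64(0.041892602763723086))
[239 197] [284 250] (array([ 0.50347513, -0.13445577]), np.float64(0.04972660649165711))
[282  37] [355 114] (array([0.46222753, 0.02724357]), np.float64(0.06497495772585327))
(array([-51.7,   4.3, 165.6]), 'closing line deg', np.float64(34.7), 'z axis', array([ 0.026, -0.056, -0.998]))
```

View pics/n9.png

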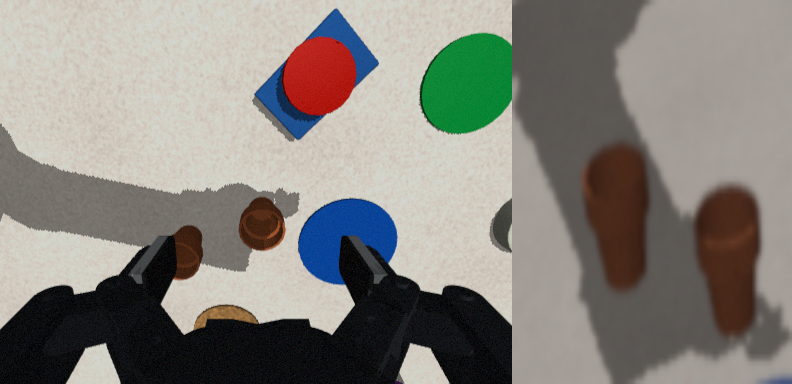

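Both pots stand upright: the freed one at (262,225) in the wrist view, and the standing one at (186,255), partly behind a finger.

>>> {"op": "send_rows", "data": {"motion": [0, 0, 0, 0, 0.62, 0, 1, -0.22, 0.02, 0, 0, 0, 0, 1, -0.24, 0.02, 0, 0, 0, 0, 1, 0, 0, 0, 0, 0, 0, 1, 0, 0, 0, 0, 0, 0, 1]}}

```text
time: 17.48
ee_pos: [0.4986, -0.1232, 0.2119]
eef_rot: [-0.003, 0.464, 0.886, -0.004]
wrist_force: [-0.5, 0.9, -0.1]
grip_width: 0.0851
gripper_force: 0.0
```

Run:
```python
from h import *
w=bot.read_camera('wrist'); s=bot.read_state(); print(s['ee_pos'],s['eef_rot'])
m=cv2.inRange(cv2.cvtColor(w['image'],cv2.COLOR_BGR2HSV),(0,90,30),(18,255,255))
for k in cv2.findContours(m,0,1)[0]:
    if cv2.contourArea(k)>200: k=k[:,0]; p=rim(w,k,.06,.026); print(k.min(0),k.max(0),p,move(s,(*p[0],.055)))
```

```text
[ 0.4980222  -0.12217421  0.21197531] [-0.00370484  0.46331232  0.88617859 -0.00393265]
[185 287] [256 331] (array([ 0.55809544, -0.29024859]), np.float64(0.08512763823112557)) (array([-172.8,  -45. ,  156.9]), 'closing line deg', np.float64(34.8), 'z axis', array([-0.01 , -0.004, -1.   ]))
[144 198] [194 248] (array([ 0.44698469, -0.22260312]), np.float64(0.05089323481655572)) (array([-53.8, -97.6, 157.8]), 'closing line deg', np.float64(34.8), 'z axis', array([-0.01 , -0.004, -1.   ]))
[232 166] [281 215] (array([ 0.5035786 , -0.13422084]), np.float64(0.05108681547414706)) (array([-13.5,  -0.7, 157. ]), 'closing line deg', np.float64(34.8), 'z axis', array([-0.01 , -0.004, -1.   ]))
[277   0] [352  61] (array([0.45502924, 0.0276552 ]), np.float64(0.06465175290045416)) (array([147.1,  51.8, 156.9]), 'closing line deg', np.float64(34.8), 'z axis', array([-0.01 , -0.004, -1.   ]))
```

>>> {"op": "send_rows", "data": {"motion": [-0.112, -0.005, 0.1, 0, 0, 0, 1, 0, 0, 0.3, 0, 0, 0, 1, 0, 0, 0.3, 0, 0, 0, 1, 0, 0, 0.3, 0, 0, 0, 1, 0, 0, 0.2, 0, 0, 0, 1, 0, 0, 0.11, 0, 0, 0, 1, 0, 0, 0, 0, 0, 0, 0.7, 0, 0, 0, 0, 0, 0, 0.4], "newtons": 30}}

```text
time: 18.2
ee_pos: [0.5037, -0.1336, 0.0553]
eef_rot: [-0.004, 0.463, 0.886, -0.004]
wrist_force: [0.3, 0.6, 0.7]
grip_width: 0.0637
gripper_force: 0.0
```

>>> {"op": "send_rows", "data": {"motion": [0, 0, 0, 0, 0, 0, 0.2, 0, 0, 0, 0, 0, 0, -0.1, 0, 0, 0, 0, 0, 0, -1, 0, 0, 0, 0, 0, 0, -1, 0, 0, 0, 0, 0, 0, -1, 0, 0, 0, 0, 0, 0, -1]}}

```text
time: 18.7
ee_pos: [0.5055, -0.1351, 0.0567]
eef_rot: [-0.002, 0.464, 0.886, -0.003]
wrist_force: [-1.6, 1.6, 7.6]
grip_width: 0.0501
gripper_force: 31.9
```

>>> {"op": "send_rows", "data": {"motion": [0, 0, -0.1, 0, 0, 0, -1, 0, 0, -0.25, 0, 0, 0, -1, 0, 0, -0.3, 0, 0, 0, -1, 0, 0, -0.3, 0, 0, 0, -1, -0.112, -0.27, 0, 0, 0, 0, -1, -0.112, -0.27, 0, 0, 0, 0, -1, -0.112, -0.27, 0, 0, 0, 0, -1, 0, 0, 0, 0, 0, 0, -1]}}

```text
time: 19.37
ee_pos: [0.4436, -0.2309, 0.1707]
eef_rot: [-0.004, 0.468, 0.884, -0.006]
wrist_force: [-0.2, -0.9, -1.0]
grip_width: 0.0498
gripper_force: 31.7
```

>>> {"op": "send_rows", "data": {"motion": [0, 0, 0, 0, 0, 0, -1, 0, 0, 0, 0, 0, 0, -1, 0, 0, 0, 0, 0, 0, -1, 0, 0, 0, 0, 0, 0, -1, 0, 0, 0, 0, 0, 0, -1, 0, 0, 0, 0, 0, 0, -1]}}

```text
time: 19.87
ee_pos: [0.449, -0.2227, 0.1701]
eef_rot: [-0.003, 0.463, 0.886, -0.003]
wrist_force: [0.2, 0.2, -0.9]
grip_width: 0.0497
gripper_force: 31.7
```

Run:
```python
from h import *
w=bot.read_camera('wrist'); s=bot.read_state(); print(s['ee_pos'],s['eef_rot'],s['grip_width'])
im=w['image']; hsv=cv2.cvtColor(im,cv2.COLOR_BGR2HSV); m=cv2.inRange(hsv,(0,90,20),(18,255,255))
# columns/rows profile
print('row: width, left, right'); 
for r in range(130,320,6):
    x=np.flatnonzero(m[r,190:330]); print(r,(len(x),x.min()+190,x.max()+190) if len(x) else 0,end=' | ')
print(); cv2.imwrite('pics/n10.png',cv2.resize(im[110:345,130:380],(0,0),fx=2.4,fy=2.4))
```

```text
[ 0.44886133 -0.22289767  0.17010934] [-0.00329335  0.46348924  0.88608989 -0.00340337] 0.05033667998240866
row: width, left, right
130 0 | 136 0 | 142 0 | 148 0 | 154 0 | 160 0 | 166 (33, np.int64(240), np.int64(272)) | 172 (45, np.int64(234), np.int64(278)) | 178 (51, np.int64(230), np.int64(280)) | 184 (56, np.int64(228), np.int64(283)) | 190 (58, np.int64(227), np.int64(284)) | 196 (58, np.int64(227), np.int64(284)) | 202 (54, np.int64(229), np.int64(282)) | 208 (58, np.int64(229), np.int64(286)) | 214 (73, np.int64(221), np.int64(293)) | 220 (80, np.int64(218), np.int64(297)) | 226 (87, np.int64(214), np.int64(300)) | 232 (93, np.int64(211), np.int64(303)) | 238 (97, np.int64(209), np.int64(305)) | 244 (102, np.int64(207), np.int64(308)) | 250 (104, np.int64(206), np.int64(309)) | 256 (104, np.int64(206), np.int64(309)) | 262 (103, np.int64(206), np.int64(308)) | 268 (102, np.int64(207), np.int64(308)) | 274 (99, np.int64(208), np.int64(306)) | 280 (97, np.int64(212), np.int64(308)) | 286 (94, np.int64(216), np.int64(309)) | 292 (90, np.int64(222), np.int64(311)) | 298 (84, np.int64(230), np.int64(313)) | 304 (65, np.int64(250), np.int64(314)) | 310 (63, np.int64(251), np.int64(313)) | 316 (61, np.int64(252), np.int64(312)) |
```

Run:
```python
from h import *
w=bot.read_camera('wrist'); s=bot.read_state(); q=s['eef_rot']; t=R.from_quat([q[1],q[2],q[3],q[0]]).as_matrix()[:,0]
print(ray(w,(255.5,163),.06)[0]-.026*t, ray(w,(255.5,193),.06)[0])
for z in (.172,.176): print(ray(w,(257.5,301),z)[0]+.026*t)
```

```text
[ 0.4466057  -0.22373695  0.05993098] [ 0.4470459  -0.22446258  0.06      ]
[ 0.44844751 -0.22161075  0.17206902]
[ 0.44668578 -0.21900929  0.17606902]
```

View pics/n10.png

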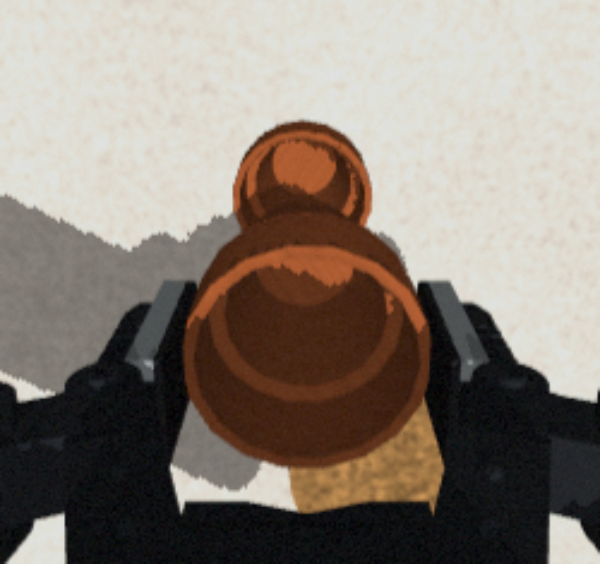

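The held pot is upright and nearly centred over the standing pot, which shows at about (302,185) in this crop. Now I'll lower it.

>>> {"op": "send_rows", "data": {"motion": [-0.008, -0.01, 0, 0, 0, 0, -1, 0, 0, 0.2, 0, 0, 0, -1, 0, 0, 0.2, 0, 0, 0, -1, 0, 0, 0.15, 0, 0, 0, -1, 0, 0, 0.08, 0, 0, 0, -1, 0, 0, 0.03, 0, 0, 0, -1, 0, 0, 0, 0, 0, 0, -1, 0, 0, 0, 0, 0, 0, -1]}}

```text
time: 20.63
ee_pos: [0.4479, -0.2252, 0.0916]
eef_rot: [-0.003, 0.464, 0.886, -0.003]
wrist_force: [-0.4, -0.5, -1.4]
grip_width: 0.0498
gripper_force: 31.9
```

>>> {"op": "send_rows", "data": {"motion": [0, 0, 0.025, 0, 0, 0, -1, 0, 0, 0.025, 0, 0, 0, -1, 0, 0, 0, 0, 0, 0, -1, 0, 0, 0, 0, 0, 0, -1, 0, 0, 0, 0, 0, 0, -1]}}

```text
time: 21.05
ee_pos: [0.4478, -0.2251, 0.0853]
eef_rot: [-0.003, 0.464, 0.886, -0.003]
wrist_force: [0.3, 0.9, 2.2]
grip_width: 0.0499
gripper_force: 32.2
```

>>> {"op": "send_rows", "data": {"motion": [0, 0, 0.015, 0, 0, 0, -1, 0, 0, 0.01, 0, 0, 0, -1, 0, 0, 0, 0, 0, 0, -1, 0, 0, 0, 0, 0, 0, -1]}}

```text
time: 21.38
ee_pos: [0.4482, -0.2249, 0.0835]
eef_rot: [-0.003, 0.464, 0.886, -0.004]
wrist_force: [-3.5, 4.1, 18.0]
grip_width: 0.0497
gripper_force: 33.6
```

Run:
```python
from h import *
w=bot.read_camera('wrist'); s=bot.read_state(); print(s['ee_pos'],s['wrist_force'])
m=cv2.inRange(cv2.cvtColor(w['image'],cv2.COLOR_BGR2HSV),(0,90,20),(18,255,255))
x=[ (r,np.flatnonzero(m[r,190:330])) for r in range(150,330,6)]
print([(r,v.min()+190,v.max()+190) for r,v in x if len(v)])
```

```text
[ 0.44823813 -0.22489365  0.08347315] [-4.0313769   4.00320943 17.99699489]
[(186, np.int64(242), np.int64(270)), (192, np.int64(232), np.int64(281)), (198, np.int64(226), np.int64(286)), (204, np.int64(221), np.int64(291)), (210, np.int64(219), np.int64(293)), (216, np.int64(217), np.int64(295)), (222, np.int64(215), np.int64(298)), (228, np.int64(213), np.int64(301)), (234, np.int64(211), np.int64(304)), (240, np.int64(209), np.int64(307)), (246, np.int64(207), np.int64(308)), (252, np.int64(206), np.int64(309)), (258, np.int64(206), np.int64(308)), (264, np.int64(206), np.int64(308)), (270, np.int64(207), np.int64(308)), (276, np.int64(209), np.int64(305)), (282, np.int64(213), np.int64(301)), (288, np.int64(217), np.int64(296)), (294, np.int64(225), np.int64(289)), (300, np.int64(236), np.int64(279))]
```

>>> {"op": "send_rows", "data": {"motion": [0.01, 0, -0.01, 0, 0, 0, -1, 0.01, 0, 0, 0, 0, 0, -1, 0, 0, 0.01, 0, 0, 0, -1, 0, 0, 0, 0, 0, 0, -1]}}

```text
time: 21.77
ee_pos: [0.447, -0.2244, 0.0833]
eef_rot: [-0.002, 0.464, 0.886, -0.004]
wrist_force: [-1.5, -0.9, 16.3]
grip_width: 0.0503
gripper_force: 33.6
```

>>> {"op": "send_rows", "data": {"motion": [0, 0, -0.01, 0, 0, 0, -1, 0, 0, 0, 0, 0, 0, 0.1, 0, 0, 0, 0, 0, 0, 0.25, 0, 0, 0, 0, 0, 0, 0.4, 0, 0, 0, 0, 0, 0, 0.6, 0, 0, 0, 0, 0, 0, 0.8, 0, 0, 0, 0, 0, 0, 1, 0, 0, 0, 0, 0, 0, 1]}}

```text
time: 22.43
ee_pos: [0.4459, -0.2232, 0.083]
eef_rot: [-0.003, 0.464, 0.886, -0.003]
wrist_force: [-0.1, -0.2, 0.3]
grip_width: 0.0858
gripper_force: 0.0
```

>>> {"op": "send_rows", "data": {"motion": [0, 0, -0.1, 0, 0, 0, 1, 0, 0, -0.25, 0, 0, 0, 1, 0, 0, -0.33, 0, 0, 0, 1, 0, 0, -0.33, 0, 0, 0, 1, 0, 0, -0.25, 0, 0, 0, 1, 0, 0, 0, 0, 0, 0, 1, 0, 0, 0, 0, 0, 0, 1, 0, 0, 0, 0, 0, 0, 1]}}

```text
time: 23.1
ee_pos: [0.4468, -0.2227, 0.2344]
eef_rot: [-0.003, 0.464, 0.886, -0.004]
wrist_force: [-0.7, 0.2, 0.2]
grip_width: 0.0853
gripper_force: 0.0
```

Run:
```python
from h import *
w=bot.read_camera('wrist'); b=bot.read_camera('scene'); s=bot.read_state(); print(s['ee_pos'],s['eef_rot'],s['q'])
m=cv2.inRange(cv2.cvtColor(w['image'],cv2.COLOR_BGR2HSV),(0,90,25),(18,255,255))
for k in cv2.findContours(m,0,1)[0]:
    if cv2.contourArea(k)>200: k=k[:,0]; print(k.min(0),k.max(0),rim(w,k,.087,.026),rim(w,k,.06,.026))
x=[ (r,np.flatnonzero(m[r,200:320])) for r in range(140,230,4)]
print([(r,int(v.min()+200),int(v.max()+200)) for r,v in x if len(v)])
m=cv2.inRange(cv2.cvtColor(b['image'],cv2.COLOR_BGR2HSV),(0,90,25),(18,255,255))
print('scene',[(r,int(v.min()+100),int(v.max()+100)) for r in range(160,215,3) for v in [np.flatnonzero(m[r,100:170])] if len(v)])
T=b['pose']; K=b['K']
for z in (0,.06,.087): 
    for y in (-.026,.026):
        p=(np.array([.447,-.2245+y,z])-T[:3,3])@T[:3,:3]; print(z,y,K[0,0]*p[0]/-p[2]+K[0,2],K[1,2]-K[1,1]*p[1]/-p[2])
```

```text
[ 0.44640879 -0.22244626  0.23335863] [-0.00440773  0.46395971  0.88583843 -0.00349771] [ 0.80241795  0.35502754 -0.52835574  1.9174911   0.22590462  0.93665909
  0.77037156]
[254 247] [323 308] (array([ 0.54750795, -0.30516077]), np.float64(0.07850229067816211)) (array([ 0.56324803, -0.32111226]), np.float64(0.08631329439847504))
[233 152] [282 207] (array([ 0.44662921, -0.22406595]), np.float64(0.04999766486158014)) (array([ 0.45190158, -0.23229164]), np.float64(0.054972448945803054))
[(152, 253, 262), (156, 244, 271), (160, 240, 274), (164, 238, 276), (168, 236, 278), (172, 235, 280), (176, 234, 281), (180, 233, 282), (184, 233, 282), (188, 234, 282), (192, 235, 280), (196, 237, 278), (200, 240, 275), (204, 245, 269)]
scene [(172, 128, 143), (175, 124, 144), (178, 123, 145), (181, 124, 145), (184, 125, 146), (187, 126, 146), (190, 126, 147), (193, 127, 146), (196, 129, 146), (199, 131, 146), (202, 132, 146), (205, 133, 146), (208, 134, 143)]
0 -0.026 129.3771759480229 207.66877294394783
0 0.026 151.7325122019936 204.81755682175984
0.06 -0.026 124.49751587785795 186.61230024179724
0.06 0.026 147.73275246128705 183.8571438197464
0.087 -0.026 122.1798114122382 176.6110542307559
0.087 0.026 145.833952495736 173.90663827284868
```

The nest checks out: both collars lie on the predicted upright silhouette, with the rim at about 87 mm. Next is the red tub, turning the tool to the tin's short axis on the way.

>>> {"op": "send_rows", "data": {"motion": [0.233, 0.175, 0, 0, 0, 0, 1, 0.233, 0.175, 0, 0, 0, 0, 1, 0.233, 0.175, 0, 0, 0, 0, 1, 0.233, 0.175, 0, 0, 0, 0, 1, 0.233, 0.175, 0, 0, 0, 0, 1, 0.233, 0.175, 0, 0, 0, 0, 1, 0.233, 0.175, 0, 0, 0, 1, 1, 0, 0, 0, 0, 0, 1, 1]}}

```text
time: 23.87
ee_pos: [0.4559, 0.0294, 0.2329]
eef_rot: [-0.004, 0.548, 0.836, -0.002]
wrist_force: [0.7, 0.3, -0.9]
grip_width: 0.0855
gripper_force: 0.0
```

>>> {"op": "send_rows", "data": {"motion": [0, 0, 0, 0, 0, 1, 1, 0, 0, 0, 0, 0, 1, 1, 0, 0, 0, 0, 0, 1, 1, 0, 0, 0, 0, 0, 1, 1, 0, 0, 0, 0, 0, 1, 1, 0, 0, 0, 0, 0, 1, 1, 0, 0, 0, 0, 0, 1, 1, 0, 0, 0, 0, 0, 0, 1]}}

```text
time: 24.53
ee_pos: [0.4559, 0.0219, 0.2324]
eef_rot: [-0.002, 0.804, 0.595, -0.006]
wrist_force: [0.2, -0.6, -0.2]
grip_width: 0.0854
gripper_force: 0.0
```

>>> {"op": "send_rows", "data": {"motion": [0, 0, 0, 0, 0, 0, 1, 0, 0, 0, 0, 0, 0, 1, 0, 0, 0, 0, 0, 0, 1, 0, 0, 0, 0, 0, 0, 1]}}

```text
time: 24.87
ee_pos: [0.4566, 0.0218, 0.2333]
eef_rot: [-0.002, 0.803, 0.596, -0.005]
wrist_force: [0.2, -0.0, 0.1]
grip_width: 0.0853
gripper_force: 0.0
```

```bash
cat >> h.py <<'E'
def redm(c):
    i=cv2.cvtColor(c['image'],cv2.COLOR_BGR2HSV); return cv2.inRange(i,(0,205,40),(4,255,255))|cv2.inRange(i,(172,150,40),(180,255,255))
def mats(c,m,z,d,lst=200):
    for k in cv2.findContours(m,0,1)[0]:
        if cv2.contourArea(k)>lst: k=k[:,0]; print(k.min(0),k.max(0),'rim',rim(c,k,z,d/2),'circ',cv2.minEnclosingCircle(ray(c,k,z)[:,:2].astype(np.float32)))
E
python3 - <<'E'
from h import *
w=bot.read_camera('wrist'); s=bot.read_state(); print(s['ee_pos'],s['eef_rot'],s['q'])
mats(w,redm(w),.08,.062)
m=cv2.inRange(cv2.cvtColor(w['image'],cv2.COLOR_BGR2HSV),(100,130,60),(120,255,255))
for k in cv2.findContours(m,0,1)[0]:
    if cv2.contourArea(k)>200: print(k[:,0].min(0),k[:,0].max(0),cv2.minAreaRect((ray(w,k[:,0],.04)[:,:2]*1e3).astype(np.float32)))
m=cv2.inRange(cv2.cvtColor(w['image'],cv2.COLOR_BGR2HSV),(18,120,40),(35,255,255)); print('cup'); mats(w,m,.138,.05)
print(move(s,(.455,.022,.068)))
E
```

```text
[0.4566851  0.02178043 0.23337249] [-0.0014851   0.80283433  0.59618251 -0.0046103 ] [ 0.27439674  0.27511466 -0.4886399   2.01616941  0.16543455  0.89756054
 -0.59680114]
[229 151] [287 209] rim (array([0.45570514, 0.02065637]), np.float64(0.060027792963826265)) circ ((0.4551428556442261, 0.0208241268992424), 0.03132612630724907)
[358 174] [456 262] ((613.7312622070312, -88.90216827392578), (113.88566589355469, 118.26227569580078), 35.940311431884766)
[227 121] [291 213] ((458.7406005859375, 23.334095001220703), (104.66510009765625, 64.84525299072266), 79.47053527832031)
cup
[171   0] [233  28] rim (array([0.46418105, 0.1556834 ]), np.float64(0.03634603654583779)) circ ((0.46064281463623047, 0.16880972683429718), 0.021365733817219734)
(array([  0.7,  -0.4, 165.4]), 'closing line deg', np.float64(-16.8), 'z axis', array([-0.009, -0.003, -1.   ]))
```

>>> {"op": "send_rows", "data": {"motion": [-0.012, -0.007, 0.2, 0, 0, 0, 1, 0, 0, 0.3, 0, 0, 0, 1, 0, 0, 0.3, 0, 0, 0, 1, 0, 0, 0.3, 0, 0, 0, 1, 0, 0, 0.2, 0, 0, 0, 1, 0, 0, 0.07, 0, 0, 0, 1, 0, 0, 0, 0, 0, 0, 0.8, 0, 0, 0, 0, 0, 0, 0.6], "newtons": 35}}

```text
time: 25.58
ee_pos: [0.4546, 0.0204, 0.0698]
eef_rot: [-0.001, 0.803, 0.596, -0.004]
wrist_force: [0.7, 0.1, 0.7]
grip_width: 0.0684
gripper_force: 0.0
```

>>> {"op": "send_rows", "data": {"motion": [0, 0, 0, 0, 0, 0, 0.4, 0, 0, 0, 0, 0, 0, 0, 0, 0, 0, 0, 0, 0, -1, 0, 0, 0, 0, 0, 0, -1, 0, 0, 0, 0, 0, 0, -1, 0, 0, 0, 0, 0, 0, -1]}}

```text
time: 26.08
ee_pos: [0.4553, 0.0203, 0.0707]
eef_rot: [-0.0, 0.803, 0.596, -0.003]
wrist_force: [-0.3, -0.0, 9.2]
grip_width: 0.0608
gripper_force: 38.8
```

Run:
```python
from h import *
t=bot.read_camera('top'); m=redm(t); mats(t,m,.004,.104,100)
s=bot.read_state(); print(s['ee_pos'])
b=bot.read_camera('scene'); mats(b,redm(b),.004,.104,100)
```

```text
[0.45534463 0.02031216 0.07074776]
[356 195] [398 218] rim (array([0.58022222, 0.31500742]), np.float64(0.09432665787520633)) circ ((0.5754417777061462, 0.3179859519004822), 0.047813780605793)
```

>>> {"op": "send_rows", "data": {"motion": [0, 0, -0.1, 0, 0, 0, -1, 0, 0, -0.25, 0, 0, 0, -1, 0, 0, -0.33, 0, 0, 0, -1, 0, 0, -0.33, 0, 0, 0, -1, 0, 0, -0.33, 0, 0, 0, -1, 0.288, 0.039, 0, 0, 0, 0, -1, 0.288, 0.039, 0, 0, 0, 0, -1, 0.288, 0.039, 0, 0, 0, 0, -1]}}

```text
time: 26.85
ee_pos: [0.5003, 0.1161, 0.2313]
eef_rot: [-0.0, 0.804, 0.595, -0.003]
wrist_force: [-0.1, 0.5, -0.4]
grip_width: 0.061
gripper_force: 39.0
```

>>> {"op": "send_rows", "data": {"motion": [0.288, 0.039, 0, 0, 0, 0, -1, 0.288, 0.039, 0, 0, 0, 0, -1, 0.288, 0.039, 0, 0, 0, 0, -1, 0.2, 0.039, 0, 0, 0, 0, -1, 0.2, 0.039, 0, 0, 0, 0, -1, 0, 0, 0, 0, 0, 0, -1, 0, 0, 0, 0, 0, 0, -1, 0, 0, 0, 0, 0, 0, -1]}}

```text
time: 27.52
ee_pos: [0.5652, 0.2532, 0.2284]
eef_rot: [-0.001, 0.803, 0.596, -0.005]
wrist_force: [-0.8, -0.3, -1.8]
grip_width: 0.0606
gripper_force: 39.0
```

>>> {"op": "send_rows", "data": {"motion": [0, 0, 0, 0, 0, 0, -1, 0, 0, 0, 0, 0, 0, -1, 0, 0, 0, 0, 0, 0, -1]}}

```text
time: 27.77
ee_pos: [0.5654, 0.2531, 0.2284]
eef_rot: [-0.001, 0.803, 0.595, -0.005]
wrist_force: [-0.1, -0.2, -1.4]
grip_width: 0.061
gripper_force: 39.0
```

```bash
cat >> h.py <<'E'
def mat(c,lo,hi,close=5):
    "mat centre: ellipse-free circle fit of its outline cast on its top plane"
    m=cv2.inRange(cv2.cvtColor(c['image'],cv2.COLOR_BGR2HSV),np.array(lo),np.array(hi)); m=cv2.morphologyEx(m,cv2.MORPH_CLOSE,np.ones((close,close)))
    for k in cv2.findContours(m,0,1)[0]:
        if cv2.contourArea(k)>300:
            h=cv2.convexHull(k)[:,0]; h=h[(h[:,0]>1)&(h[:,0]<510)&(h[:,1]>1)&(h[:,1]<382)]
            p=ray(c,h,.004)[:,:2]; a=np.linalg.lstsq(np.c_[2*p,np.ones(len(p))],(p**2).sum(1),rcond=None)[0]
            print(h.min(0),h.max(0),'c',a[:2].round(4),'d',2*np.sqrt(a[2]+a[0]**2+a[1]**2).round(4),'enc',cv2.minEnclosingCircle(p.astype(np.float32)))
E
python3 - <<'E'
from h import *
t=bot.read_camera('top'); mat(t,(0,200,50),(6,255,255))
w=bot.read_camera('wrist'); print('wrist'); mat(w,(0,200,40),(6,255,255)); s=bot.read_state(); print(s['ee_pos'],s['grip_width'],move(s,(.59,.3,.05)))
print(cv2.cvtColor(w['image'],cv2.COLOR_BGR2HSV)[30:240:15,257].tolist())
E
```

```text
wrist
[193 198] [322 320] c [0.5217 0.1172] d 0.191 enc ((0.5216431617736816, 0.11753737181425095), 0.0989125519990921)
[207  66] [291 152] c [0.573  0.3209] d 0.102 enc ((0.5731967091560364, 0.320921927690506), 0.05143878236413002)
[0.56538773 0.25355854 0.22837452] 0.060836612776865494 (array([ 52.6,  11.4, 178. ]), 'closing line deg', np.float64(-16.9), 'z axis', array([-0.009, -0.003, -1.   ]))
[[19, 18, 223], [25, 15, 224], [30, 9, 224], [1, 218, 201], [1, 211, 201], [1, 217, 197], [2, 232, 192], [0, 232, 189], [3, 244, 186], [22, 22, 222], [21, 19, 219], [34, 21, 96], [2, 254, 178], [1, 255, 178]]
```

>>> {"op": "send_rows", "data": {"motion": [0.278, -0.05, 0, 0, 0, 0, -1, 0.278, -0.05, 0, 0, 0, 0, -1, 0, 0, 0.3, 0, 0, 0, -1, 0, 0, 0.33, 0, 0, 0, -1, 0, 0, 0.33, 0, 0, 0, -1, 0, 0, 0.33, 0, 0, 0, -1, 0, 0, 0.2, 0, 0, 0, -1, 0, 0, 0.08, 0, 0, 0, -1]}}

```text
time: 28.53
ee_pos: [0.569, 0.3189, 0.035]
eef_rot: [-0.002, 0.803, 0.596, -0.008]
wrist_force: [-1.3, -1.3, 6.9]
grip_width: 0.0607
gripper_force: 40.2
```

>>> {"op": "send_rows", "data": {"motion": [0, 0, 0.02, 0, 0, 0, -1, 0, 0, 0, 0, 0, 0, -1, 0, 0, 0, 0, 0, 0, -1, 0, 0, 0, 0, 0, 0, -1]}}

```text
time: 28.87
ee_pos: [0.5729, 0.3217, 0.0391]
eef_rot: [-0.001, 0.803, 0.596, -0.003]
wrist_force: [-0.4, 0.2, -1.4]
grip_width: 0.061
gripper_force: 39.0
```

>>> {"op": "send_rows", "data": {"motion": [0, 0, 0.025, 0, 0, 0, -1, 0, 0, 0.012, 0, 0, 0, -1, 0, 0, 0, 0, 0, 0, -1, 0, 0, 0, 0, 0, 0, -1]}}

```text
time: 29.2
ee_pos: [0.5726, 0.3215, 0.0347]
eef_rot: [-0.001, 0.803, 0.596, -0.003]
wrist_force: [-1.0, -1.5, 8.5]
grip_width: 0.0609
gripper_force: 39.9
```

>>> {"op": "send_rows", "data": {"motion": [0, 0, 0, 0, 0, 0, 0.5, 0, 0, 0, 0, 0, 0, 0.8, 0, 0, 0, 0, 0, 0, 1, 0, 0, 0, 0, 0, 0, 1, 0, 0, -0.15, 0, 0, 0, 1, 0, 0, -0.33, 0, 0, 0, 1, 0, 0, -0.33, 0, 0, 0, 1, 0, 0, -0.33, 0, 0, 0, 1]}}

```text
time: 29.87
ee_pos: [0.5722, 0.3211, 0.1705]
eef_rot: [-0.002, 0.803, 0.596, -0.005]
wrist_force: [1.4, 1.1, 0.8]
grip_width: 0.0853
gripper_force: 0.0
```

>>> {"op": "send_rows", "data": {"motion": [0, 0, -0.33, 0, 0, 0, 1, 0, 0, -0.33, 0, 0, 0, 1, -0.267, -0.12, 0, 0, 0, 0, 1, -0.267, -0.12, 0, 0, 0, 0, 1, -0.267, -0.12, 0, 0, 0, 0, 1, -0.267, -0.12, 0, 0, 0, 0, 1, -0.267, -0.12, 0, 0, 0, 0, 1, 0, 0, 0, 0, 0, 0, 1]}}

```text
time: 30.53
ee_pos: [0.4537, 0.1833, 0.249]
eef_rot: [-0.0, 0.804, 0.594, -0.008]
wrist_force: [-0.2, -0.6, -0.6]
grip_width: 0.0856
gripper_force: 0.0
```

>>> {"op": "send_rows", "data": {"motion": [0, 0, 0, 0, 0, 0, 1, 0, 0, 0, 0, 0, 0, 1, 0, 0, 0, 0, 0, 0, 1, 0, 0, 0, 0, 0, 0, 1, 0, 0, 0, 0, 0, 0, 1]}}

```text
time: 30.95
ee_pos: [0.4584, 0.1901, 0.25]
eef_rot: [-0.002, 0.803, 0.596, -0.004]
wrist_force: [1.0, 0.9, -0.9]
grip_width: 0.086
gripper_force: 0.0
```

Run:
```python
from h import *
w=bot.read_camera('wrist'); s=bot.read_state(); print(s['ee_pos'],s['eef_rot'],s['q'][6])
i=cv2.cvtColor(w['image'],cv2.COLOR_BGR2HSV)
print('cup'); mats(w,cv2.morphologyEx(cv2.inRange(i,(18,110,40),(35,255,255)),3,np.ones((3,3))),.138,.05)
print('green'); mats(w,cv2.inRange(i,(50,90,30),(80,255,255)),.08,.064)
print('red'); mats(w,redm(w),.044,.062); mat(w,(50,110,40),(80,255,255))
b=bot.read_camera('scene'); mats(b,redm(b),.044,.062,60)
print(move(s,(.458,.189,.115)))
```

```text
[0.45832526 0.18993454 0.24999001] [-0.00165679  0.80285798  0.59615147 -0.0044434 ] -0.9690196921199172
cup
[231 153] [286 215] rim (array([0.45936431, 0.19240329]), np.float64(0.04897556928673236)) circ ((0.46041393280029297, 0.19568312168121338), 0.028770286589860916)
green
[230 145] [287 183] rim (array([0.46567473, 0.21122968]), np.float64(0.062202111131228144)) circ ((0.45856544375419617, 0.19262465834617615), 0.03169839456677437)
[340 144] [416 215] rim (array([0.58711683, 0.14038841]), np.float64(0.08159051268032047)) circ ((0.5811073184013367, 0.14754365384578705), 0.04155540093779564)
red
[277   0] [363  77] rim (array([0.57441534, 0.32136257]), np.float64(0.09096697250427066)) circ ((0.5629975199699402, 0.31359627842903137), 0.046073783189058304)
[230 145] [287 182] c [0.4529 0.1755] d 0.0786 enc ((0.45282116532325745, 0.1754349321126938), 0.03985005244612694)
[340 144] [416 215] c [0.607  0.1181] d 0.1032 enc ((0.6069740653038025, 0.11845629662275314), 0.05226898938417435)
[356 196] [398 218] rim (array([0.62441465, 0.28571874]), np.float64(0.0873050840189259)) circ ((0.6236883401870728, 0.2860236167907715), 0.044259000569581985)
[366 187] [391 202] rim (array([0.58088721, 0.31403343]), np.float64(0.05409194895445146)) circ ((0.5809711217880249, 0.3123597502708435), 0.032396331429481506)
(array([ -0.3,   1. , 135. ]), 'closing line deg', np.float64(-16.8), 'z axis', array([-0.009, -0.003, -1.   ]))
```

>>> {"op": "send_rows", "data": {"motion": [0.02, 0.003, 0.2, 0, 0, 0, 1, 0, 0, 0.3, 0, 0, 0, 1, 0, 0, 0.3, 0, 0, 0, 1, 0, 0, 0.2, 0, 0, 0, 1, 0, 0, 0.12, 0, 0, 0, 1, 0, 0, 0, 0, 0, 0, 1, 0, 0, 0, 0, 0, 0, 0.6, 0, 0, 0, 0, 0, 0, 0.3], "newtons": 25}}

```text
time: 31.72
ee_pos: [0.4587, 0.1916, 0.1167]
eef_rot: [-0.001, 0.803, 0.596, -0.004]
wrist_force: [0.4, 0.4, -0.7]
grip_width: 0.0638
gripper_force: 0.0
```

>>> {"op": "send_rows", "data": {"motion": [0, 0, 0, 0, 0, 0, 0.1, 0, 0, 0, 0, 0, 0, -0.2, 0, 0, 0, 0, 0, 0, -1, 0, 0, 0, 0, 0, 0, -1, 0, 0, 0, 0, 0, 0, -1]}}

```text
time: 32.13
ee_pos: [0.459, 0.1915, 0.1172]
eef_rot: [-0.001, 0.803, 0.596, -0.003]
wrist_force: [-0.7, 0.4, 7.2]
grip_width: 0.0489
gripper_force: 26.1
```

>>> {"op": "send_rows", "data": {"motion": [0, 0, -0.1, 0, 0, 0, -1, 0, 0, -0.25, 0, 0, 0, -1, 0, 0, -0.3, 0, 0, 0, -1, 0, 0, -0.3, 0, 0, 0, -1, 0, 0, -0.15, 0, 0, 0, -1, 0, 0, 0, 0, 0, 0, -1]}}

```text
time: 32.63
ee_pos: [0.4614, 0.1927, 0.253]
eef_rot: [-0.0, 0.803, 0.596, -0.0]
wrist_force: [0.4, 0.7, -0.4]
grip_width: 0.0489
gripper_force: 26.3
```

>>> {"op": "send_rows", "data": {"motion": [-0.2, 0.113, 0, 0, 0, 0, -1, -0.28, 0.159, 0, 0, 0, 0, -1, -0.28, 0.159, 0, 0, 0, 0, -1, -0.28, 0.159, 0, 0, 0, 0, -1, -0.28, 0.159, 0, 0, 0, 0, -1, -0.28, 0.159, 0, 0, 0, 0, -1, -0.28, 0.159, 0, 0, 0, 0, -1, -0.28, 0.159, 0, 0, 0, 0, -1]}}

```text
time: 33.3
ee_pos: [0.5241, -0.1013, 0.248]
eef_rot: [-0.002, 0.803, 0.596, -0.005]
wrist_force: [1.1, -0.4, -0.6]
grip_width: 0.0489
gripper_force: 26.3
```

>>> {"op": "send_rows", "data": {"motion": [-0.28, 0.159, 0, 0, 0, 0, -1, -0.28, 0.159, 0, 0, 0, 0, -1, -0.28, 0.159, 0, 0, 0, 0, -1, -0.28, 0.159, 0, 0, 0, 0, -1, -0.28, 0.159, 0, 0, 0, 0, -1, -0.2, 0.1, 0, 0, 0, 0, -1, 0, 0, 0, 0, 0, 0, -1, 0, 0, 0, 0, 0, 0, -1]}}

```text
time: 33.97
ee_pos: [0.5707, -0.3161, 0.2474]
eef_rot: [-0.002, 0.804, 0.594, -0.005]
wrist_force: [-0.4, 0.4, -1.1]
grip_width: 0.0486
gripper_force: 26.3
```

>>> {"op": "send_rows", "data": {"motion": [0, 0, 0, 0, 0, 0, -1, 0, 0, 0, 0, 0, 0, -1, 0, 0, 0, 0, 0, 0, -1, 0, 0, 0, 0, 0, 0, -1]}}

```text
time: 34.3
ee_pos: [0.572, -0.313, 0.2485]
eef_rot: [-0.001, 0.803, 0.597, -0.004]
wrist_force: [-0.1, 0.2, -0.8]
grip_width: 0.049
gripper_force: 26.3
```

Run:
```python
from h import *
w=bot.read_camera('wrist'); s=bot.read_state(); print(s['ee_pos'],s['grip_width'])
mat(w,(5,60,60),(20,200,255))
print(move(s,(.5788,-.3362,.05)))
```

```text
[ 0.57196306 -0.31331062  0.2485209 ] 0.04859839348830586
[231 139] [306 205] c [ 0.5787 -0.3365] d 0.1036 enc ((0.5788381695747375, -0.33632856607437134), 0.0520593635737896)
[ 90 104] [159 155] c [ 0.4162 -0.2198] d 0.0802 enc ((0.41737812757492065, -0.2191925197839737), 0.04675602912902832)
(array([-18.8,  14.7, 198.5]), 'closing line deg', np.float64(-16.8), 'z axis', array([-0.009, -0.003, -1.   ]))
```

>>> {"op": "send_rows", "data": {"motion": [-0.163, 0.13, 0, 0, 0, 0, -1, 0, 0, 0.3, 0, 0, 0, -1, 0, 0, 0.33, 0, 0, 0, -1, 0, 0, 0.33, 0, 0, 0, -1, 0, 0, 0.33, 0, 0, 0, -1, 0, 0, 0.25, 0, 0, 0, -1, 0, 0, 0.14, 0, 0, 0, -1, 0, 0, 0, 0, 0, 0, -1]}}

```text
time: 35.02
ee_pos: [0.5774, -0.3367, 0.0431]
eef_rot: [-0.004, 0.803, 0.596, -0.006]
wrist_force: [-0.3, -0.2, -0.6]
grip_width: 0.0492
gripper_force: 26.6
```

>>> {"op": "send_rows", "data": {"motion": [0, 0, 0, 0, 0, 0, -1, 0, 0, 0, 0, 0, 0, -1, 0, 0, 0.015, 0, 0, 0, -1, 0, 0, 0, 0, 0, 0, -1, 0, 0, 0, 0, 0, 0, -1]}}

```text
time: 35.43
ee_pos: [0.5796, -0.3385, 0.0459]
eef_rot: [-0.001, 0.803, 0.596, -0.004]
wrist_force: [-0.3, -0.1, -0.5]
grip_width: 0.0489
gripper_force: 26.6
```

>>> {"op": "send_rows", "data": {"motion": [0.008, -0.006, 0.025, 0, 0, 0, -1, 0, 0, 0.015, 0, 0, 0, -1, 0, 0, 0, 0, 0, 0, -1, 0, 0, 0, 0, 0, 0, -1]}}

```text
time: 35.77
ee_pos: [0.579, -0.3371, 0.0404]
eef_rot: [-0.001, 0.803, 0.596, -0.004]
wrist_force: [-0.3, 1.1, 3.1]
grip_width: 0.0488
gripper_force: 25.7
```

Contact. Release, rise and return toward the tin.

>>> {"op": "send_rows", "data": {"motion": [0, 0, 0, 0, 0, 0, 0.3, 0, 0, 0, 0, 0, 0, 0.6, 0, 0, 0, 0, 0, 0, 1, 0, 0, 0, 0, 0, 0, 1, 0, 0, -0.15, 0, 0, 0, 1, 0, 0, -0.33, 0, 0, 0, 1, 0, 0, -0.33, 0, 0, 0, 1, 0, 0, -0.33, 0, 0, 0, 1]}}

```text
time: 36.43
ee_pos: [0.5795, -0.3363, 0.178]
eef_rot: [-0.002, 0.803, 0.596, -0.005]
wrist_force: [1.1, -0.0, 0.1]
grip_width: 0.0852
gripper_force: 0.0
```

>>> {"op": "send_rows", "data": {"motion": [0.25, -0.18, -0.3, 0, 0, 0, 1, 0.28, -0.18, 0, 0, 0, 0, 1, 0.28, -0.18, 0, 0, 0, 0, 1, 0.28, -0.18, 0, 0, 0, 0, 1, 0.28, -0.18, 0, 0, 0, 0, 1, 0.28, -0.18, 0, 0, 0, 0, 1, 0.28, -0.18, 0, 0, 0, 0, 1, 0.28, -0.18, 0, 0, 0, 0, 1]}}

```text
time: 37.1
ee_pos: [0.4933, -0.0378, 0.206]
eef_rot: [-0.001, 0.803, 0.596, -0.004]
wrist_force: [0.8, 0.9, 0.2]
grip_width: 0.0852
gripper_force: 0.0
```

>>> {"op": "send_rows", "data": {"motion": [0.2, -0.18, 0, 0, 0, 0, 1, 0.1, -0.1, 0, 0, 0, 0, 1, 0, 0, 0, 0, 0, 0, 1, 0, 0, 0, 0, 0, 0, 1, 0, 0, 0, 0, 0, 0, 1, 0, 0, 0, 0, 0, 0, 1, 0, 0, 0, 0, 0, 0, 1]}}

```text
time: 37.68
ee_pos: [0.4728, 0.0036, 0.2058]
eef_rot: [-0.001, 0.804, 0.595, -0.005]
wrist_force: [-0.3, -0.3, 0.2]
grip_width: 0.0855
gripper_force: 0.0
```

Run:
```python
from h import *
w=bot.read_camera('wrist'); s=bot.read_state(); print(s['ee_pos'],s['eef_rot'])
m=cv2.inRange(cv2.cvtColor(w['image'],cv2.COLOR_BGR2HSV),(100,130,60),(120,255,255))
for k in cv2.findContours(m,0,1)[0]:
    if cv2.contourArea(k)>200: r=cv2.minAreaRect((ray(w,k[:,0],.04)[:,:2]*1e3).astype(np.float32)); print(k[:,0].min(0),k[:,0].max(0),r,move(s,(r[0][0]/1e3,r[0][1]/1e3,.022)))
t=bot.read_camera('top'); m=cv2.inRange(cv2.cvtColor(t['image'],cv2.COLOR_BGR2HSV),(18,120,40),(35,255,255)); print('cup'); mats(t,m,.062,.05,60)
m=cv2.inRange(cv2.cvtColor(t['image'],cv2.COLOR_BGR2HSV),(50,80,30),(85,255,255)); print('green lid'); mats(t,m,.08,.064,60)
```

```text
[0.4727699  0.00382067 0.20571957] [-0.00134554  0.80370876  0.59500397 -0.00454889]
[350 169] [456 265] ((616.3529052734375, -87.79307556152344), (108.00202941894531, 117.00212860107422), 33.726924896240234) (array([-44.7, 165.5, 182.7]), 'closing line deg', np.float64(-17.0), 'z axis', array([-0.009, -0.003, -1.   ]))
[203 110] [275 211] ((458.9447021484375, 23.07529067993164), (103.91577911376953, 64.93574523925781), 79.56143951416016) (array([ 15.4, -17.5, 183.8]), 'closing line deg', np.float64(-17.0), 'z axis', array([-0.009, -0.003, -1.   ]))
cup
[378 151] [405 175] rim (array([ 0.57824668, -0.33507843]), np.float64(0.053994342864376516)) circ ((0.572719156742096, -0.3286086916923523), 0.03479693457484245)
green lid
[168 200] [193 224] rim (array([0.45734703, 0.18987274]), np.float64(0.05924964210704636)) circ ((0.4570242762565613, 0.19078083336353302), 0.031901322305202484)
[195 140] [228 177] rim (array([0.60070653, 0.12137557]), np.float64(0.08100675948579772)) circ ((0.589316725730896, 0.11016403883695602), 0.047553762793540955)
```

>>> {"op": "send_rows", "data": {"motion": [0.128, -0.135, 0, 0, 0, 0, 1, 0, 0, 0.1, 0, 0, -1, 1, 0, 0, 0.3, 0, 0, -0.15, 1, 0, 0, 0.33, 0, 0, 0, 1, 0, 0, 0.3, 0, 0, 0, 1, 0, 0, 0.27, 0, 0, 0, 1, 0, 0, 0.15, 0, 0, 0, 1, 0, 0, 0, 0, 0, 0, 1]}}

```text
time: 38.45
ee_pos: [0.4573, 0.0232, 0.0286]
eef_rot: [-0.003, 0.768, 0.641, -0.007]
wrist_force: [0.0, -0.0, 0.8]
grip_width: 0.0853
gripper_force: 0.0
```

>>> {"op": "send_rows", "data": {"motion": [0, 0, 0.03, 0, 0, 0, 1, 0, 0, 0, 0, 0, 0, 1, 0, 0, 0, 0, 0, 0, 1]}}

```text
time: 38.7
ee_pos: [0.4609, 0.0237, 0.0295]
eef_rot: [-0.001, 0.768, 0.641, -0.004]
wrist_force: [-0.4, -0.2, 0.8]
grip_width: 0.0854
gripper_force: 0.0
```

>>> {"op": "send_rows", "data": {"motion": [0, -0.012, 0.02, 0, 0, 0, 0.8, 0, 0, 0, 0, 0, 0, 0.7, 0, 0, 0, 0, 0, 0, 0.5, 0, 0, 0, 0, 0, 0, 0.2, 0, 0, 0, 0, 0, 0, -1, 0, 0, 0, 0, 0, 0, -1, 0, 0, 0, 0, 0, 0, -1], "newtons": 60}}

```text
time: 39.28
ee_pos: [0.4587, 0.0239, 0.0268]
eef_rot: [-0.001, 0.768, 0.641, -0.004]
wrist_force: [-2.3, 0.2, 9.6]
grip_width: 0.0651
gripper_force: 64.5
```

>>> {"op": "send_rows", "data": {"motion": [0, 0, -0.1, 0, 0, 0, -1, 0, 0, -0.2, 0, 0, 0, -1, 0, 0, -0.3, 0, 0, 0, -1, -0.12, 0.227, -0.1, 0, 0, 0, -1, -0.12, 0.227, 0, 0, 0, 0, -1, -0.12, 0.227, 0, 0, 0, 0, -1, -0.12, 0.227, 0, 0, 0, 0, -1, -0.12, 0.227, 0, 0, 0, 0, -1]}}

```text
time: 39.95
ee_pos: [0.5807, -0.0723, 0.1092]
eef_rot: [-0.002, 0.768, 0.641, -0.005]
wrist_force: [0.3, -0.3, -2.7]
grip_width: 0.0647
gripper_force: 68.9
```

>>> {"op": "send_rows", "data": {"motion": [-0.12, 0.227, 0, 0, 0, 0, -1, -0.12, 0.227, 0, 0, 0, 0, -1, 0, 0, 0, 0, 0, 0, -1, 0, 0, 0, 0, 0, 0, -1, 0, 0, 0, 0, 0, 0, -1, 0, 0, 0, 0, 0, 0, -1, 0, 0, 0, 0, 0, 0, -1, 0, 0, 0, 0, 0, 0, -1]}}

```text
time: 40.62
ee_pos: [0.6282, -0.1082, 0.1089]
eef_rot: [-0.002, 0.767, 0.641, -0.005]
wrist_force: [-0.4, -0.6, -3.4]
grip_width: 0.0647
gripper_force: 69.0
```

Run:
```python
from h import *
s=bot.read_state(); print(s['ee_pos'],s['grip_width'],move(s,(.6282,-.1108,.034)))
```

```text
[ 0.62817418 -0.10819295  0.10889384] 0.06474371855999551 (array([-2.2,  1.1, 74.9]), 'closing line deg', np.float64(-10.2), 'z axis', array([-0.009, -0.003, -1.   ]))
```

>>> {"op": "send_rows", "data": {"motion": [-0.012, 0.014, 0.15, 0, 0, 0, -1, 0, 0, 0.25, 0, 0, 0, -1, 0, 0, 0.13, 0, 0, 0, -1, 0, 0, 0.06, 0, 0, 0, -1, 0, 0, 0, 0, 0, 0, -1, 0, 0, 0, 0, 0, 0, -1, 0, 0, 0.02, 0, 0, 0, -1, 0, 0, 0, 0, 0, 0, -1]}}

```text
time: 41.28
ee_pos: [0.6303, -0.111, 0.0366]
eef_rot: [-0.001, 0.768, 0.641, -0.004]
wrist_force: [-0.9, -0.0, -3.7]
grip_width: 0.0647
gripper_force: 68.9
```

>>> {"op": "send_rows", "data": {"motion": [0, 0, 0.02, 0, 0, 0, -1, 0, 0, 0.01, 0, 0, 0, -1, 0, 0, 0, 0, 0, 0, -1, 0, 0, 0, 0, 0, 0, -1]}}

```text
time: 41.62
ee_pos: [0.6294, -0.1109, 0.032]
eef_rot: [-0.002, 0.768, 0.641, -0.004]
wrist_force: [0.1, 0.3, -2.4]
grip_width: 0.0645
gripper_force: 68.9
```

>>> {"op": "send_rows", "data": {"motion": [0, -0.007, 0.015, 0, 0, 0, -1, 0, 0, 0, 0, 0, 0, -1, 0, 0, 0, 0, 0, 0, -1, 0, 0, 0, 0, 0, 0, 0.6, 0, 0, 0, 0, 0, 0, 0.8, 0, 0, 0, 0, 0, 0, 1, 0, 0, 0, 0, 0, 0, 1]}}

```text
time: 42.2
ee_pos: [0.6285, -0.1107, 0.0301]
eef_rot: [-0.002, 0.768, 0.641, -0.004]
wrist_force: [-0.4, 0.3, -0.3]
grip_width: 0.0853
gripper_force: 0.0
```

>>> {"op": "send_rows", "data": {"motion": [0, 0, -0.15, 0, 0, 0, 1, 0, 0, -0.33, 0, 0, 0, 1, 0, 0, -0.33, 0, 0, 0, 1, 0, 0, -0.33, 0, 0, 0, 1, 0, 0, -0.33, 0, 0, 0, 1, 0.3, -0.1, 0, 0, 0, 0, 1, 0.3, -0.15, 0, 0, 0, 0, 1, 0.3, -0.15, 0, 0, 0, 0, 1]}}

```text
time: 42.87
ee_pos: [0.6023, 0.0053, 0.2074]
eef_rot: [-0.001, 0.768, 0.64, -0.004]
wrist_force: [0.2, 1.4, 0.5]
grip_width: 0.0856
gripper_force: 0.0
```

>>> {"op": "send_rows", "data": {"motion": [0.186, -0.208, 0, 0, 0, 0, 1, 0.186, -0.208, 0, 0, 0, 0, 1, 0.186, -0.208, 0, 0, 0, 0, 1, 0.186, -0.208, 0, 0, 0, 0, 1, 0.186, -0.208, 0, 0, 0, 0, 1, 0.186, -0.208, 0, 0, 0, 0, 1, 0.186, -0.208, 0, 0, 0, 0, 1, 0, 0, 0, 0, 0, 0, 1]}}

```text
time: 43.53
ee_pos: [0.4536, 0.1956, 0.2076]
eef_rot: [-0.003, 0.765, 0.645, -0.004]
wrist_force: [-0.0, -0.0, -0.5]
grip_width: 0.0851
gripper_force: 0.0
```

>>> {"op": "send_rows", "data": {"motion": [0, 0, 0, 0, 0, 0, 1, 0, 0, 0, 0, 0, 0, 1, 0, 0, 0, 0, 0, 0, 1, 0, 0, 0, 0, 0, 0, 1, 0, 0, 0, 0, 0, 0, 1]}}

```text
time: 43.95
ee_pos: [0.4587, 0.1885, 0.2071]
eef_rot: [-0.002, 0.768, 0.64, -0.005]
wrist_force: [-0.0, -0.1, 0.6]
grip_width: 0.0858
gripper_force: 0.0
```

Run:
```python
from h import *
w=bot.read_camera('wrist'); s=bot.read_state(); print(s['ee_pos'],s['eef_rot'])
i=cv2.cvtColor(w['image'],cv2.COLOR_BGR2HSV)
m=cv2.inRange(i,(50,90,30),(85,255,255)); mats(w,m,.08,.064); mat(w,(50,110,40),(80,255,255))
t=bot.read_camera('top'); m=cv2.inRange(cv2.cvtColor(t['image'],cv2.COLOR_BGR2HSV),(100,130,40),(120,255,255))
for k in cv2.findContours(m,0,1)[0]:
    if cv2.contourArea(k)>100: print(k[:,0].min(0),k[:,0].max(0),cv2.minAreaRect((ray(t,k[:,0],.044)[:,:2]*1e3).astype(np.float32)))
```

```text
[0.45859982 0.1887097  0.20705806] [-0.00160291  0.76806253  0.64035684 -0.00452775]
[344 162] [429 240] rim (array([0.58130688, 0.14534736]), np.float64(0.07886015608309921)) circ ((0.5756782293319702, 0.15111194550991058), 0.04016588255763054)
[224 149] [291 214] rim (array([0.45862495, 0.19283494]), np.float64(0.06273874351616421)) circ ((0.4581514894962311, 0.19239145517349243), 0.032360196113586426)
[344 162] [429 240] c [0.6069 0.1181] d 0.1036 enc ((0.6068012118339539, 0.11812397092580795), 0.05225234106183052)
[224 149] [291 214] c [0.4539 0.1718] d 0.0828 enc ((0.45364251732826233, 0.17199932038784027), 0.04215095937252045)
[277 127] [324 172] ((617.53759765625, -106.76652526855469), (119.35514068603516, 117.77164459228516), 89.06352233886719)
```

>>> {"op": "send_rows", "data": {"motion": [0.033, 0.008, 0, 0, 0, 0, 1, 0, 0, 0.25, 0, 0, 0, 1, 0, 0, 0.3, 0, 0, 0, 1, 0, 0, 0.3, 0, 0, 0, 1, 0, 0, 0.22, 0, 0, 0, 1, 0, 0, 0.11, 0, 0, 0, 1, 0, 0, 0, 0, 0, 0, 1, 0, 0, 0, 0, 0, 0, 0.8]}}

```text
time: 44.72
ee_pos: [0.4583, 0.193, 0.0653]
eef_rot: [-0.002, 0.767, 0.641, -0.005]
wrist_force: [-0.1, 1.3, 0.3]
grip_width: 0.0772
gripper_force: 0.0
```

>>> {"op": "send_rows", "data": {"motion": [0, 0, 0, 0, 0, 0, 0.6, 0, 0, 0, 0, 0, 0, 0.4, 0, 0, 0, 0, 0, 0, 0.1, 0, 0, 0, 0, 0, 0, -1, 0, 0, 0, 0, 0, 0, -1, 0, 0, 0, 0, 0, 0, -1], "newtons": 60}}

```text
time: 45.22
ee_pos: [0.4594, 0.1935, 0.0672]
eef_rot: [-0.001, 0.768, 0.641, -0.003]
wrist_force: [-2.0, 0.1, 6.1]
grip_width: 0.0626
gripper_force: 64.5
```

>>> {"op": "send_rows", "data": {"motion": [0, 0, -0.1, 0, 0, 0, -1, 0, 0, -0.2, 0, 0, 0, -1, 0, 0, -0.2, 0, 0, 0, -1, -0.077, 0.266, 0, 0, 0, 0, -1, -0.077, 0.266, 0, 0, 0, 0, -1, -0.077, 0.266, 0, 0, 0, 0, -1, -0.077, 0.266, 0, 0, 0, 0, -1, -0.077, 0.266, 0, 0, 0, 0, -1]}}

```text
time: 45.88
ee_pos: [0.6094, 0.1176, 0.1259]
eef_rot: [-0.001, 0.768, 0.641, -0.004]
wrist_force: [-1.0, 0.9, -2.7]
grip_width: 0.0625
gripper_force: 66.6
```

>>> {"op": "send_rows", "data": {"motion": [0, 0, 0, 0, 0, 0, -1, 0, 0, 0, 0, 0, 0, -1, 0, 0, 0, 0, 0, 0, -1, 0, 0, 0, 0, 0, 0, -1, 0, 0, 0, 0, 0, 0, -1, 0, 0, 0, 0, 0, 0, -1]}}

```text
time: 46.38
ee_pos: [0.6071, 0.1198, 0.1248]
eef_rot: [-0.002, 0.767, 0.642, -0.005]
wrist_force: [0.5, 0.9, -3.3]
grip_width: 0.0625
gripper_force: 66.8
```

Run:
```python
from h import *
s=bot.read_state(); print(s['ee_pos'],s['grip_width'],move(s,(.6069,.1185,.0715)))
```

```text
[0.60711645 0.1198264  0.12475606] 0.0625446419751736 (array([-1.1,  0.5, 53.3]), 'closing line deg', np.float64(-10.2), 'z axis', array([-0.009, -0.003, -1.   ]))
```

>>> {"op": "send_rows", "data": {"motion": [-0.009, 0.004, 0.12, 0, 0, 0, -1, 0, 0, 0.18, 0, 0, 0, -1, 0, 0, 0.1, 0, 0, 0, -1, 0, 0, 0.03, 0, 0, 0, -1, 0, 0, 0, 0, 0, 0, -1, 0, 0, 0, 0, 0, 0, -1, 0, 0, 0, 0, 0, 0, -1]}}

```text
time: 46.97
ee_pos: [0.6076, 0.1178, 0.0726]
eef_rot: [-0.002, 0.767, 0.641, -0.005]
wrist_force: [0.8, 0.6, -2.8]
grip_width: 0.0625
gripper_force: 66.9
```

>>> {"op": "send_rows", "data": {"motion": [0, 0, 0.015, 0, 0, 0, -1, 0, 0, 0.01, 0, 0, 0, -1, 0, 0, 0, 0, 0, 0, -1, 0, 0, 0, 0, 0, 0, -1]}}

```text
time: 47.3
ee_pos: [0.6079, 0.1181, 0.0713]
eef_rot: [-0.001, 0.768, 0.641, -0.004]
wrist_force: [-3.8, -1.8, 10.6]
grip_width: 0.0623
gripper_force: 67.9
```

Contact. Release, rise and back off, then check everything from the top and scene cameras.

>>> {"op": "send_rows", "data": {"motion": [0, 0, -0.008, 0, 0, 0, -1, 0, 0, 0, 0, 0, 0, 0.6, 0, 0, 0, 0, 0, 0, 0.8, 0, 0, 0, 0, 0, 0, 1, 0, 0, 0, 0, 0, 0, 1, 0, 0, -0.15, 0, 0, 0, 1, 0, 0, -0.33, 0, 0, 0, 1, 0, 0, -0.33, 0, 0, 0, 1]}}

```text
time: 47.97
ee_pos: [0.6072, 0.1177, 0.1676]
eef_rot: [-0.003, 0.767, 0.641, -0.006]
wrist_force: [1.4, 1.3, -0.1]
grip_width: 0.0852
gripper_force: 0.0
```

>>> {"op": "send_rows", "data": {"motion": [0, 0, -0.3, 0, 0, 0, 1, -0.15, -0.3, 0, 0, 0, 0, 1, -0.15, -0.3, 0, 0, 0, 0, 1, -0.15, -0.3, 0, 0, 0, 0, 1, -0.15, -0.15, 0, 0, 0, 0, 1, 0, 0, 0, 0, 0, 0, 1, 0, 0, 0, 0, 0, 0, 1, 0, 0, 0, 0, 0, 0, 1]}}

```text
time: 48.63
ee_pos: [0.4732, 0.0701, 0.2058]
eef_rot: [-0.001, 0.768, 0.641, -0.004]
wrist_force: [0.1, -0.5, 0.1]
grip_width: 0.0853
gripper_force: 0.0
```

Run:
```python
from h import *
s=bot.read_state(); print(s['time'],s['ee_pos'])
w=bot.read_camera('wrist'); t=bot.read_camera('top'); b=bot.read_camera('scene')
def M(c,lo,hi,z,d,n=60): mats(c,cv2.inRange(cv2.cvtColor(c['image'],cv2.COLOR_BGR2HSV),lo,hi),z,d,n)
for n,c in (('wrist',w),('top',t),('scene',b)):
    print(n,'pot');M(c,(0,90,25),(14,200,255),.087,.052)
    print('cup');M(c,(20,120,40),(35,255,255),.062,.05)
    print('green lid');M(c,(50,90,30),(85,255,255),.084,.064)
# tin top outline vs mat: brightness split
for n,c in (('wrist',w),('top',t)):
    m=cv2.inRange(cv2.cvtColor(c['image'],cv2.COLOR_BGR2HSV),(100,120,40),(120,255,255)); ys,xs=np.nonzero(m); print(n,'blue px',xs.min(),xs.max(),ys.min(),ys.max())
    if n=='top': print(cv2.cvtColor(c['image'],cv2.COLOR_BGR2HSV)[130:172:3,300].tolist())
```

```text
48.6333 [0.47318961 0.07012448 0.20582281]
wrist pot
cup
green lid
[322  58] [440 154] rim (array([0.60607298, 0.11780113]), np.float64(0.07795358770655927)) circ ((0.5882772207260132, 0.12122601270675659), 0.05024119094014168)
top pot
[342 204] [364 225] rim (array([ 0.44402375, -0.22076766]), np.float64(0.04708426725521936)) circ ((0.4434605836868286, -0.2198382169008255), 0.027250945568084717)
[117 154] [154 191] rim (array([0.56834253, 0.31491141]), np.float64(0.09279352774334093)) circ ((0.5555661916732788, 0.29896000027656555), 0.047410279512405396)
[ 0 78] [ 66 152] rim (array([0.75039881, 0.631025  ]), np.float64(0.23030202369509384)) circ ((0.7055484056472778, 0.5663862228393555), 0.11526025086641312)
cup
[379 152] [404 175] rim (array([ 0.57786248, -0.33535833]), np.float64(0.05100735771585729)) circ ((0.5722410082817078, -0.32842305302619934), 0.03438725695014)
green lid
scene pot
[469 206] [511 238] rim (array([0.76024044, 0.43815121]), np.float64(0.07965909664825122)) circ ((0.7642964124679565, 0.4357246160507202), 0.04903872683644295)
[355 185] [399 219] rim (array([0.6
[... 1348 characters left out ...]
)) circ ((0.6136813759803772, -0.3262852430343628), 0.05798923596739769)
green lid
[276 217] [321 243] rim (array([0.70007071, 0.08216957]), np.float64(0.08379932169410359)) circ ((0.7005956172943115, 0.08227664977312088), 0.04325016215443611)
[285 190] [314 210] rim (array([0.6116112 , 0.11304506]), np.float64(0.05941644455102868)) circ ((0.6161317229270935, 0.11280666291713715), 0.037109725177288055)
wrist blue px 347 446 234 303
top blue px 277 325 127 371
[[110, 187, 116], [109, 180, 106], [108, 188, 103], [110, 163, 108], [106, 195, 106], [108, 181, 107], [109, 172, 107], [108, 168, 109], [108, 186, 103], [108, 169, 86], [111, 161, 84], [110, 191, 119], [110, 195, 118], [109, 205, 117]]
```

Every object is where it should be, within measuring error. Handing in.

```bash
python3 -c "
from station import bot
print(bot.close_job())"
```

```text
the job is handed in; nothing more can be done
None
```

I handed the job in at about 49 s: by the last measurements the tin, both tubs and the yellow cup are upright within a few mm of their mat centres. The terracotta pot is nested in the standing pot after two failed tries, which left that pot about 4 mm from my first reading of it, near my measuring error.

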